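# Load the sloped test rack in reverse order

### The arm

A 6-joint arm with a two-finger parallel gripper is mounted at the origin on the work surface. World frame = base frame: x ahead of the robot, y to its left, z up, the work surface at z = 0. Lengths are in m, angles in rad, forces in N, time in s.
With the tool pointing down it reaches from about 0.25 to 0.725 m from the base axis. Payload 4 kg.
Tool frame: the origin (TCP) lies between the finger pads; the fingertips stand 8 mm ahead of it and the grasp point (between the pads) lies 11 mm behind it; z points along the fingers, y is the direction in which the jaws open and shut (so a half turn about z gives the same grasp; the last joint's range is limited). The gripper opens to 85 mm and grips with 20 to 120 N. Pads are 22 mm wide; open, the fingers measure 114 mm over their backs; the gripper's body (76 mm by 85 mm) begins 54 mm behind the grasp point. The pads swing forward as they close: fully open they stand 13 mm farther back than shut.
Start: joints at [1.288, 0.241, 0.005, 1.335, 0, 1.571], TCP at [0.14, 0.48, 0.239] pointing down, gripper open.
Joint ranges: [-2.72, 2.72], [-1.05, 1.87], [-1.09, 1.28], [-1.99, 2.15], [-1.42, 1.44], [-3.14, 3.14]. Speed limits (rad/s): [2.79, 2.79, 3.14, 3.14, 3.14, 3.14].

### API

Orientations are given as a unit quaternion [x, y, z, w].
In Python, from workcell import * gives the robot as it stands.
- The arm moves only by the tool send_rows, never from a script. Its argument "increments" is a list that holds one entry, the list of rows, each a list of 6 numbers: the shift along the tool's x, y, z in units of 50 mm (1.0 is 50 mm), then the turn, a rotation vector about the tool's x, y, z in units of 10 degrees (1.0 is 10 degrees). In form: [[[x, y, z, ax, ay, az], ...]]. A call has 1 to 8 rows; each row shifts and turns the commanded pose from where the row before left it, along the tool's axes as they then stand; what a row does not reach is not made up. A row lasts 1/8 s, in which the tool goes at most 62.5 mm and 10.7 degrees, less where a joint would pass 70% of its speed; a pose out of reach is approached as far as the arm can. A call with a number of a shift or a turn outside -1 to 1 is refused whole. A call with a gripper value outside its range is refused whole. "grip" is the closure, from 0 (fully open) to 1 (shut), set as the call begins (left out, the last holds). The fingers move at their own pace and stop on an object; the grip force is fixed at half the most. Time passes only in rows, so rows that do not move let the fingers close. It gives the time, the measured TCP pose, the force and the opening at its end, in the units of the state.
- get_obs(): the state, without advancing time (a new reading comes with each control period).
- camera(name): name is "scene" or "top" or "wrist"; returns a dict with "color" (384x512x3 uint8, red, green, blue), "z_map" (384x512 float32, m along the optical axis (not along the pixel's ray), 0 where there is no reading), "intrinsics" (3x3 intrinsics, pixels), "pose" (4x4, takes a point from camera to world coordinates); the wrist camera has in their place "mount" (4x4, takes a point from camera to tool coordinates, whose origin is the TCP and whose axes are the flange's). Camera axes: x right, y down, z forward; pixel columns grow to the right and rows downward; lengths in m; the calibration is good to about 2 mm. A picture is of the moment at which its call begins: read the wrist's pose just before it.
- job_done(): hands the job in, once; it reports no verdict.
The state is a dict: "clock": time; "joint_pos": joint angles; "joint_vel": joint speeds; "tau": joint torques, N m; "eef_pos": TCP position; "tool_rot": TCP orientation; "ft_force": force on the tool from outside, world axes, zero at the start; "ft_torque": the same for the moment, N m; "grip_width": finger opening in m.
Only numpy, scipy, OpenCV 4.12 (cv2) and the standard library are available. Lean on these libraries where they do the work, as an engineer would, in place of code of your own. Each camera call takes 0.05 s, during which the arm holds its last target.

### The job

Move the four sensor modules one at a time from the flat charging rack to the sloped test rack so that the row ends up reversed: begin with the module nearest the robot, which goes to the farthest bay, then take the next one each time for the next nearer bay, until the farthest module stands in the nearest bay. Stand each module flat on the slope, cap up, square in the middle of its bay with its foot against the yellow cleat, and let go. Never tip a module over.

Things in the scene. Friction and masses are not known exactly. Their poses are not given: they have to be found in the camera images.
- module_red_center (a point): centre (half-way up) of the sensor module with the red cap: an upright dark housing 34 mm (its x) x 42 mm (its y) x 56 mm tall, 90 g give or take 30 %, its top 12 mm red. z points up out of the cap. At the start it stands loosely, cap up, in the red cradle, about square with it. Grip it across the 42 mm.
- module_yellow_center (a point): centre (half-way up) of the sensor module with the yellow cap: an upright dark housing 34 mm (its x) x 42 mm (its y) x 56 mm tall, 90 g give or take 30 %, its top 12 mm yellow. z points up out of the cap. At the start it stands loosely, cap up, in the yellow cradle, about square with it. Grip it across the 42 mm.
- module_green_center (a point): centre (half-way up) of the sensor module with the green cap: an upright dark housing 34 mm (its x) x 42 mm (its y) x 56 mm tall, 90 g give or take 30 %, its top 12 mm green. z points up out of the cap. At the start it stands loosely, cap up, in the green cradle, about square with it. Grip it across the 42 mm.
- module_blue_center (a point): centre (half-way up) of the sensor module with the blue cap: an upright dark housing 34 mm (its x) x 42 mm (its y) x 56 mm tall, 90 g give or take 30 %, its top 12 mm blue. z points up out of the cap. At the start it stands loosely, cap up, in the blue cradle, about square with it. Grip it across the 42 mm.
- cradle_red: fixed charging cradle of the red module, a flat grey dish 48 mm (x) x 56 mm (y) with a red tab on its +y side that stays in view; origin at the centre of its underside on the rack. The module stands on its floor 4 mm above the origin, inside a rim whose top is 8 mm above the origin. Its place in the row tells where the module started.
- cradle_yellow: fixed charging cradle of the yellow module, a flat grey dish 48 mm (x) x 56 mm (y) with a yellow tab on its +y side that stays in view; origin at the centre of its underside on the rack. The module stands on its floor 4 mm above the origin, inside a rim whose top is 8 mm above the origin. Its place in the row tells where the module started.
- cradle_green: fixed charging cradle of the green module, a flat grey dish 48 mm (x) x 56 mm (y) with a green tab on its +y side that stays in view; origin at the centre of its underside on the rack. The module stands on its floor 4 mm above the origin, inside a rim whose top is 8 mm above the origin. Its place in the row tells where the module started.
- cradle_blue: fixed charging cradle of the blue module, a flat grey dish 48 mm (x) x 56 mm (y) with a blue tab on its +y side that stays in view; origin at the centre of its underside on the rack. The module stands on its floor 4 mm above the origin, inside a rim whose top is 8 mm above the origin. Its place in the row tells where the module started.
- charge_rack: the flat black charging rack, fixed, 270 mm (x) x 100 mm (y) x 14 mm high; origin at the centre of its underside. Its x axis runs along the row and points away from the robot (within about 12 degrees). The four cradles stand on it at x = -93, -31, 31 and 93 mm, in any order.
- slope_bed: plywood bed of the fixed test rack, 15 deg slope. Origin on its surface, mid-row, at the inner face of the yellow cleat (8 mm high, y -8 to 0). x along the row, away from the robot (within 12 deg); y up the slope (to 100 mm); z out of the surface. 4 flat bays between painted lines, middles at x -93, -31, 31, 93 mm. Module against the cleat: centre y 21, z 28, 42 mm side along y; friction holds it.
Mind the look-alikes: they are no part of the job. What is shaped like the part that bears module_blue_center but pink is not meant. Leave any white look-alike of the part that bears module_yellow_center alone.

How it is judged:
On the way, in this order (a step that is already met when the one before it is completed fails the run):
1. the module nearest the robot in the charging rack stands released in the farthest bay of the test rack, against the cleat (((x of cradle_red in the frame of charge_rack between -0.108 and -0.078 m and x of module_red_center in the frame of slope_bed between 0.08 and 0.106 m and y of module_red_center in the frame of slope_bed between 0.017 and 0.033 m and z of module_red_center in the frame of slope_bed between 0.024 and 0.032 m and angle between the z axis of module_red_center and the z axis of slope_bed, either way round below 0.09 rad and angle between the x axis of module_red_center and the x axis of slope_bed, either way round below 0.21 rad and contact force between the fingers and module_red below 0.3 N and linear speed of module_red below 0.02 m/s) or (x of cradle_yellow in the frame of charge_rack between -0.108 and -0.078 m and x of module_yellow_center in the frame of slope_bed between 0.08 and 0.106 m and y of module_yellow_center in the frame of slope_bed between 0.017 and 0.033 m and z of module_yellow_center in the frame of slope_bed between 0.024 and 0.032 m and angle between the z axis of module_yellow_center and the z axis of slope_bed, either way round below 0.09 rad and angle between the x axis of module_yellow_center and the x axis of slope_bed, either way round below 0.21 rad and contact force between the fingers and module_yellow below 0.3 N and linear speed of module_yellow below 0.02 m/s) or (x of cradle_green in the frame of charge_rack between -0.108 and -0.078 m and x of module_green_center in the frame of slope_bed between 0.08 and 0.106 m and y of module_green_center in the frame of slope_bed between 0.017 and 0.033 m and z of module_green_center in the frame of slope_bed between 0.024 and 0.032 m and angle between the z axis of module_green_center and the z axis of slope_bed, either way round below 0.09 rad and angle between the x axis of module_green_center and the x axis of slope_bed, either way round below 0.21 rad and contact force between the fingers and module_green below 0.3 N and linear speed of module_green below 0.02 m/s) or (x of cradle_blue in the frame of charge_rack between -0.108 and -0.078 m and x of module_blue_center in the frame of slope_bed between 0.08 and 0.106 m and y of module_blue_center in the frame of slope_bed between 0.017 and 0.033 m and z of module_blue_center in the frame of slope_bed between 0.024 and 0.032 m and angle between the z axis of module_blue_center and the z axis of slope_bed, either way round below 0.09 rad and angle between the x axis of module_blue_center and the x axis of slope_bed, either way round below 0.21 rad and contact force between the fingers and module_blue below 0.3 N and linear speed of module_blue below 0.02 m/s))), for 0.2 s.
2. the module second from the robot in the charging rack stands released in the third bay from the robot of the test rack, against the cleat (((x of cradle_red in the frame of charge_rack between -0.046 and -0.016 m and x of module_red_center in the frame of slope_bed between 0.018 and 0.044 m and y of module_red_center in the frame of slope_bed between 0.017 and 0.033 m and z of module_red_center in the frame of slope_bed between 0.024 and 0.032 m and angle between the z axis of module_red_center and the z axis of slope_bed, either way round below 0.09 rad and angle between the x axis of module_red_center and the x axis of slope_bed, either way round below 0.21 rad and contact force between the fingers and module_red below 0.3 N and linear speed of module_red below 0.02 m/s) or (x of cradle_yellow in the frame of charge_rack between -0.046 and -0.016 m and x of module_yellow_center in the frame of slope_bed between 0.018 and 0.044 m and y of module_yellow_center in the frame of slope_bed between 0.017 and 0.033 m and z of module_yellow_center in the frame of slope_bed between 0.024 and 0.032 m and angle between the z axis of module_yellow_center and the z axis of slope_bed, either way round below 0.09 rad and angle between the x axis of module_yellow_center and the x axis of slope_bed, either way round below 0.21 rad and contact force between the fingers and module_yellow below 0.3 N and linear speed of module_yellow below 0.02 m/s) or (x of cradle_green in the frame of charge_rack between -0.046 and -0.016 m and x of module_green_center in the frame of slope_bed between 0.018 and 0.044 m and y of module_green_center in the frame of slope_bed between 0.017 and 0.033 m and z of module_green_center in the frame of slope_bed between 0.024 and 0.032 m and angle between the z axis of module_green_center and the z axis of slope_bed, either way round below 0.09 rad and angle between the x axis of module_green_center and the x axis of slope_bed, either way round below 0.21 rad and contact force between the fingers and module_green below 0.3 N and linear speed of module_green below 0.02 m/s) or (x of cradle_blue in the frame of charge_rack between -0.046 and -0.016 m and x of module_blue_center in the frame of slope_bed between 0.018 and 0.044 m and y of module_blue_center in the frame of slope_bed between 0.017 and 0.033 m and z of module_blue_center in the frame of slope_bed between 0.024 and 0.032 m and angle between the z axis of module_blue_center and the z axis of slope_bed, either way round below 0.09 rad and angle between the x axis of module_blue_center and the x axis of slope_bed, either way round below 0.21 rad and contact force between the fingers and module_blue below 0.3 N and linear speed of module_blue below 0.02 m/s))), for 0.2 s.
3. the module third from the robot in the charging rack stands released in the second bay from the robot of the test rack, against the cleat (((x of cradle_red in the frame of charge_rack between 0.016 and 0.046 m and x of module_red_center in the frame of slope_bed between -0.044 and -0.018 m and y of module_red_center in the frame of slope_bed between 0.017 and 0.033 m and z of module_red_center in the frame of slope_bed between 0.024 and 0.032 m and angle between the z axis of module_red_center and the z axis of slope_bed, either way round below 0.09 rad and angle between the x axis of module_red_center and the x axis of slope_bed, either way round below 0.21 rad and contact force between the fingers and module_red below 0.3 N and linear speed of module_red below 0.02 m/s) or (x of cradle_yellow in the frame of charge_rack between 0.016 and 0.046 m and x of module_yellow_center in the frame of slope_bed between -0.044 and -0.018 m and y of module_yellow_center in the frame of slope_bed between 0.017 and 0.033 m and z of module_yellow_center in the frame of slope_bed between 0.024 and 0.032 m and angle between the z axis of module_yellow_center and the z axis of slope_bed, either way round below 0.09 rad and angle between the x axis of module_yellow_center and the x axis of slope_bed, either way round below 0.21 rad and contact force between the fingers and module_yellow below 0.3 N and linear speed of module_yellow below 0.02 m/s) or (x of cradle_green in the frame of charge_rack between 0.016 and 0.046 m and x of module_green_center in the frame of slope_bed between -0.044 and -0.018 m and y of module_green_center in the frame of slope_bed between 0.017 and 0.033 m and z of module_green_center in the frame of slope_bed between 0.024 and 0.032 m and angle between the z axis of module_green_center and the z axis of slope_bed, either way round below 0.09 rad and angle between the x axis of module_green_center and the x axis of slope_bed, either way round below 0.21 rad and contact force between the fingers and module_green below 0.3 N and linear speed of module_green below 0.02 m/s) or (x of cradle_blue in the frame of charge_rack between 0.016 and 0.046 m and x of module_blue_center in the frame of slope_bed between -0.044 and -0.018 m and y of module_blue_center in the frame of slope_bed between 0.017 and 0.033 m and z of module_blue_center in the frame of slope_bed between 0.024 and 0.032 m and angle between the z axis of module_blue_center and the z axis of slope_bed, either way round below 0.09 rad and angle between the x axis of module_blue_center and the x axis of slope_bed, either way round below 0.21 rad and contact force between the fingers and module_blue below 0.3 N and linear speed of module_blue below 0.02 m/s))), for 0.2 s.
4. the module farthest from the robot in the charging rack stands released in the nearest bay of the test rack, against the cleat (((x of cradle_red in the frame of charge_rack between 0.078 and 0.108 m and x of module_red_center in the frame of slope_bed between -0.106 and -0.08 m and y of module_red_center in the frame of slope_bed between 0.017 and 0.033 m and z of module_red_center in the frame of slope_bed between 0.024 and 0.032 m and angle between the z axis of module_red_center and the z axis of slope_bed, either way round below 0.09 rad and angle between the x axis of module_red_center and the x axis of slope_bed, either way round below 0.21 rad and contact force between the fingers and module_red below 0.3 N and linear speed of module_red below 0.02 m/s) or (x of cradle_yellow in the frame of charge_rack between 0.078 and 0.108 m and x of module_yellow_center in the frame of slope_bed between -0.106 and -0.08 m and y of module_yellow_center in the frame of slope_bed between 0.017 and 0.033 m and z of module_yellow_center in the frame of slope_bed between 0.024 and 0.032 m and angle between the z axis of module_yellow_center and the z axis of slope_bed, either way round below 0.09 rad and angle between the x axis of module_yellow_center and the x axis of slope_bed, either way round below 0.21 rad and contact force between the fingers and module_yellow below 0.3 N and linear speed of module_yellow below 0.02 m/s) or (x of cradle_green in the frame of charge_rack between 0.078 and 0.108 m and x of module_green_center in the frame of slope_bed between -0.106 and -0.08 m and y of module_green_center in the frame of slope_bed between 0.017 and 0.033 m and z of module_green_center in the frame of slope_bed between 0.024 and 0.032 m and angle between the z axis of module_green_center and the z axis of slope_bed, either way round below 0.09 rad and angle between the x axis of module_green_center and the x axis of slope_bed, either way round below 0.21 rad and contact force between the fingers and module_green below 0.3 N and linear speed of module_green below 0.02 m/s) or (x of cradle_blue in the frame of charge_rack between 0.078 and 0.108 m and x of module_blue_center in the frame of slope_bed between -0.106 and -0.08 m and y of module_blue_center in the frame of slope_bed between 0.017 and 0.033 m and z of module_blue_center in the frame of slope_bed between 0.024 and 0.032 m and angle between the z axis of module_blue_center and the z axis of slope_bed, either way round below 0.09 rad and angle between the x axis of module_blue_center and the x axis of slope_bed, either way round below 0.21 rad and contact force between the fingers and module_blue below 0.3 N and linear speed of module_blue below 0.02 m/s))), for 0.2 s.
At the end, for the whole second after the job is handed in: The four modules stand in the test rack in the reverse of their cradles' order, each within 13 mm of its bay's middle along the row, foot within 12 mm of the cleat and not on it, flat on the bed within 5 degrees, square with the row within 12 degrees, released and at rest (((x of cradle_red in the frame of charge_rack between -0.108 and -0.078 m and x of module_red_center in the frame of slope_bed between 0.08 and 0.106 m and y of module_red_center in the frame of slope_bed between 0.017 and 0.033 m and z of module_red_center in the frame of slope_bed between 0.024 and 0.032 m and angle between the z axis of module_red_center and the z axis of slope_bed, either way round below 0.09 rad and angle between the x axis of module_red_center and the x axis of slope_bed, either way round below 0.21 rad and contact force between the fingers and module_red below 0.3 N and linear speed of module_red below 0.02 m/s) or (x of cradle_yellow in the frame of charge_rack between -0.108 and -0.078 m and x of module_yellow_center in the frame of slope_bed between 0.08 and 0.106 m and y of module_yellow_center in the frame of slope_bed between 0.017 and 0.033 m and z of module_yellow_center in the frame of slope_bed between 0.024 and 0.032 m and angle between the z axis of module_yellow_center and the z axis of slope_bed, either way round below 0.09 rad and angle between the x axis of module_yellow_center and the x axis of slope_bed, either way round below 0.21 rad and contact force between the fingers and module_yellow below 0.3 N and linear speed of module_yellow below 0.02 m/s) or (x of cradle_green in the frame of charge_rack between -0.108 and -0.078 m and x of module_green_center in the frame of slope_bed between 0.08 and 0.106 m and y of module_green_center in the frame of slope_bed between 0.017 and 0.033 m and z of module_green_center in the frame of slope_bed between 0.024 and 0.032 m and angle between the z axis of module_green_center and the z axis of slope_bed, either way round below 0.09 rad and angle between the x axis of module_green_center and the x axis of slope_bed, either way round below 0.21 rad and contact force between the fingers and module_green below 0.3 N and linear speed of module_green below 0.02 m/s) or (x of cradle_blue in the frame of charge_rack between -0.108 and -0.078 m and x of module_blue_center in the frame of slope_bed between 0.08 and 0.106 m and y of module_blue_center in the frame of slope_bed between 0.017 and 0.033 m and z of module_blue_center in the frame of slope_bed between 0.024 and 0.032 m and angle between the z axis of module_blue_center and the z axis of slope_bed, either way round below 0.09 rad and angle between the x axis of module_blue_center and the x axis of slope_bed, either way round below 0.21 rad and contact force between the fingers and module_blue below 0.3 N and linear speed of module_blue below 0.02 m/s)) and ((x of cradle_red in the frame of charge_rack between -0.046 and -0.016 m and x of module_red_center in the frame of slope_bed between 0.018 and 0.044 m and y of module_red_center in the frame of slope_bed between 0.017 and 0.033 m and z of module_red_center in the frame of slope_bed between 0.024 and 0.032 m and angle between the z axis of module_red_center and the z axis of slope_bed, either way round below 0.09 rad and angle between the x axis of module_red_center and the x axis of slope_bed, either way round below 0.21 rad and contact force between the fingers and module_red below 0.3 N and linear speed of module_red below 0.02 m/s) or (x of cradle_yellow in the frame of charge_rack between -0.046 and -0.016 m and x of module_yellow_center in the frame of slope_bed between 0.018 and 0.044 m and y of module_yellow_center in the frame of slope_bed between 0.017 and 0.033 m and z of module_yellow_center in the frame of slope_bed between 0.024 and 0.032 m and angle between the z axis of module_yellow_center and the z axis of slope_bed, either way round below 0.09 rad and angle between the x axis of module_yellow_center and the x axis of slope_bed, either way round below 0.21 rad and contact force between the fingers and module_yellow below 0.3 N and linear speed of module_yellow below 0.02 m/s) or (x of cradle_green in the frame of charge_rack between -0.046 and -0.016 m and x of module_green_center in the frame of slope_bed between 0.018 and 0.044 m and y of module_green_center in the frame of slope_bed between 0.017 and 0.033 m and z of module_green_center in the frame of slope_bed between 0.024 and 0.032 m and angle between the z axis of module_green_center and the z axis of slope_bed, either way round below 0.09 rad and angle between the x axis of module_green_center and the x axis of slope_bed, either way round below 0.21 rad and contact force between the fingers and module_green below 0.3 N and linear speed of module_green below 0.02 m/s) or (x of cradle_blue in the frame of charge_rack between -0.046 and -0.016 m and x of module_blue_center in the frame of slope_bed between 0.018 and 0.044 m and y of module_blue_center in the frame of slope_bed between 0.017 and 0.033 m and z of module_blue_center in the frame of slope_bed between 0.024 and 0.032 m and angle between the z axis of module_blue_center and the z axis of slope_bed, either way round below 0.09 rad and angle between the x axis of module_blue_center and the x axis of slope_bed, either way round below 0.21 rad and contact force between the fingers and module_blue below 0.3 N and linear speed of module_blue below 0.02 m/s)) and ((x of cradle_red in the frame of charge_rack between 0.016 and 0.046 m and x of module_red_center in the frame of slope_bed between -0.044 and -0.018 m and y of module_red_center in the frame of slope_bed between 0.017 and 0.033 m and z of module_red_center in the frame of slope_bed between 0.024 and 0.032 m and angle between the z axis of module_red_center and the z axis of slope_bed, either way round below 0.09 rad and angle between the x axis of module_red_center and the x axis of slope_bed, either way round below 0.21 rad and contact force between the fingers and module_red below 0.3 N and linear speed of module_red below 0.02 m/s) or (x of cradle_yellow in the frame of charge_rack between 0.016 and 0.046 m and x of module_yellow_center in the frame of slope_bed between -0.044 and -0.018 m and y of module_yellow_center in the frame of slope_bed between 0.017 and 0.033 m and z of module_yellow_center in the frame of slope_bed between 0.024 and 0.032 m and angle between the z axis of module_yellow_center and the z axis of slope_bed, either way round below 0.09 rad and angle between the x axis of module_yellow_center and the x axis of slope_bed, either way round below 0.21 rad and contact force between the fingers and module_yellow below 0.3 N and linear speed of module_yellow below 0.02 m/s) or (x of cradle_green in the frame of charge_rack between 0.016 and 0.046 m and x of module_green_center in the frame of slope_bed between -0.044 and -0.018 m and y of module_green_center in the frame of slope_bed between 0.017 and 0.033 m and z of module_green_center in the frame of slope_bed between 0.024 and 0.032 m and angle between the z axis of module_green_center and the z axis of slope_bed, either way round below 0.09 rad and angle between the x axis of module_green_center and the x axis of slope_bed, either way round below 0.21 rad and contact force between the fingers and module_green below 0.3 N and linear speed of module_green below 0.02 m/s) or (x of cradle_blue in the frame of charge_rack between 0.016 and 0.046 m and x of module_blue_center in the frame of slope_bed between -0.044 and -0.018 m and y of module_blue_center in the frame of slope_bed between 0.017 and 0.033 m and z of module_blue_center in the frame of slope_bed between 0.024 and 0.032 m and angle between the z axis of module_blue_center and the z axis of slope_bed, either way round below 0.09 rad and angle between the x axis of module_blue_center and the x axis of slope_bed, either way round below 0.21 rad and contact force between the fingers and module_blue below 0.3 N and linear speed of module_blue below 0.02 m/s)) and ((x of cradle_red in the frame of charge_rack between 0.078 and 0.108 m and x of module_red_center in the frame of slope_bed between -0.106 and -0.08 m and y of module_red_center in the frame of slope_bed between 0.017 and 0.033 m and z of module_red_center in the frame of slope_bed between 0.024 and 0.032 m and angle between the z axis of module_red_center and the z axis of slope_bed, either way round below 0.09 rad and angle between the x axis of module_red_center and the x axis of slope_bed, either way round below 0.21 rad and contact force between the fingers and module_red below 0.3 N and linear speed of module_red below 0.02 m/s) or (x of cradle_yellow in the frame of charge_rack between 0.078 and 0.108 m and x of module_yellow_center in the frame of slope_bed between -0.106 and -0.08 m and y of module_yellow_center in the frame of slope_bed between 0.017 and 0.033 m and z of module_yellow_center in the frame of slope_bed between 0.024 and 0.032 m and angle between the z axis of module_yellow_center and the z axis of slope_bed, either way round below 0.09 rad and angle between the x axis of module_yellow_center and the x axis of slope_bed, either way round below 0.21 rad and contact force between the fingers and module_yellow below 0.3 N and linear speed of module_yellow below 0.02 m/s) or (x of cradle_green in the frame of charge_rack between 0.078 and 0.108 m and x of module_green_center in the frame of slope_bed between -0.106 and -0.08 m and y of module_green_center in the frame of slope_bed between 0.017 and 0.033 m and z of module_green_center in the frame of slope_bed between 0.024 and 0.032 m and angle between the z axis of module_green_center and the z axis of slope_bed, either way round below 0.09 rad and angle between the x axis of module_green_center and the x axis of slope_bed, either way round below 0.21 rad and contact force between the fingers and module_green below 0.3 N and linear speed of module_green below 0.02 m/s) or (x of cradle_blue in the frame of charge_rack between 0.078 and 0.108 m and x of module_blue_center in the frame of slope_bed between -0.106 and -0.08 m and y of module_blue_center in the frame of slope_bed between 0.017 and 0.033 m and z of module_blue_center in the frame of slope_bed between 0.024 and 0.032 m and angle between the z axis of module_blue_center and the z axis of slope_bed, either way round below 0.09 rad and angle between the x axis of module_blue_center and the x axis of slope_bed, either way round below 0.21 rad and contact force between the fingers and module_blue below 0.3 N and linear speed of module_blue below 0.02 m/s))); the robot touches nothing.
It fails at once if the red module is tipped over (leans more than 50 degrees) (angle between module_red_center's own z axis and vertical above 0.87 rad).
It fails at once if the yellow module is tipped over (leans more than 50 degrees) (angle between module_yellow_center's own z axis and vertical above 0.87 rad).
It fails at once if the green module is tipped over (leans more than 50 degrees) (angle between module_green_center's own z axis and vertical above 0.87 rad).
It fails at once if the blue module is tipped over (leans more than 50 degrees) (angle between module_blue_center's own z axis and vertical above 0.87 rad).
It also fails if it takes over 106 s, if anything falls off the work surface, if the arm or the gripper's body presses on something with over 40 N, if the wrist force passes 120 N, or if a joint passes its speed limit or range.

## Working session

There is one attempt and no reset: what is moved stays moved. The work goes in short steps, Python scripts to look and compute and a tool call to move; the robot and the scene stay as the last step left them, time stands still between calls to the robot, and variables do not carry over. Pictures are saved under pics/ and viewed, and the job is handed in when it is done.

Besides the shell and the picture viewer there is one more tool, called after "Call:" as a command line: name --argument value ..., lists and objects as JSON in quotes. send_rows: Moves the arm, as the interface text tells. Its arguments: {"type":"object","properties":{"increments":{"type":"array"},"grip":{"type":"number"}},"required":["increments"]}

```bash
ls; mkdir -p pics
cat > h.py <<'E'
import numpy as np, cv2
from workcell import *
from scipy.spatial.transform import Rotation as R
def save(n,im): cv2.imwrite('pics/'+n+'.png',im[:,:,::-1])
E
python3 - <<'E'
from h import *
o=get_obs();print({k:np.round(v,3) for k,v in o.items()})
for n in ('scene','top','wrist'):
    c=camera(n);save(n+'0',c['color']);np.savez('pics/%s0.npz'%n,**c)
    print(n,c['intrinsics'].tolist(),np.round(c.get('pose',c.get('mount')),4).tolist())
E
```

```text
pics
{'clock': np.float64(0.0), 'joint_pos': array([ 1.288,  0.241,  0.004,  1.335, -0.   ,  1.571]), 'joint_vel': array([-0.001, -0.001,  0.001,  0.001,  0.001, -0.001]), 'tau': array([-1.0000e-03, -3.7231e+01,  2.5241e+01,  1.7000e-02, -0.0000e+00,
       -0.0000e+00]), 'eef_pos': array([0.139, 0.48 , 0.238]), 'tool_rot': array([ 0.141,  0.99 , -0.001, -0.   ]), 'ft_force': array([-0.086,  0.459, -0.369]), 'ft_torque': array([-0.022, -0.071,  0.023]), 'grip_width': np.float64(0.085)}
scene [[379.0071418483013, 0.0, 253.32222465536918], [0.0, 379.0071418483013, 195.09516056591272], [0.0, 0.0, 1.0]] [[-0.0587, 0.7745, -0.6298, 0.974], [0.9983, 0.0434, -0.0397, -0.0255], [-0.0034, -0.631, -0.7757, 0.6113], [0.0, 0.0, 0.0, 1.0]]
top [[389.00703950460144, 0.0, 256.3280702614858], [0.0, 389.00703950460144, 185.15361439006563], [0.0, 0.0, 1.0]] [[-0.0068, -0.9966, 0.0826, 0.4516], [-0.9999, 0.0059, -0.0113, -0.0431], [0.0107, -0.0827, -0.9965, 0.9412], [0.0, 0.0, 0.0, 1.0]]
wrist [[277.83777771282575, 0.0, 256.2819013167255], [0.0, 277.83777771282575, 197.12077733938432], [0.0, 0.0, 1.0]] [[-0.0002, -0.9574, -0.2888, 0.0733], [1.0, -0.0002, 0.0, -0.0], [-0.0001, -0.2888, 0.9574, -0.1349], [0.0, 0.0, 0.0, 1.0]]
```

View pics/scene0.png

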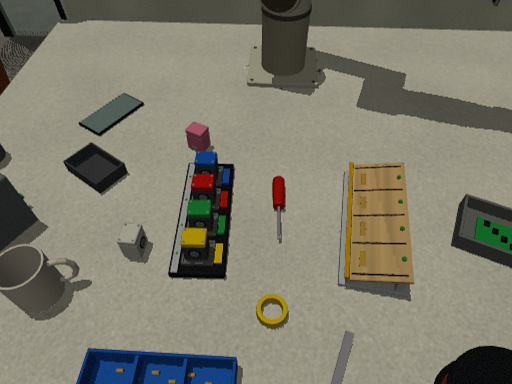

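View pics/top0.png

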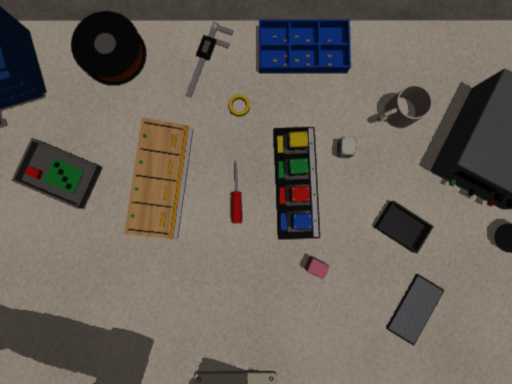

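Scene: the charging rack (scene px ~205,220; top ~297,183) has, near to far, blue (top 302,222), red (301,195), green (299,167) and yellow (298,140). The look-alikes are the pink block (317,267) and the white block (347,147). Both stand off the rack and are not meant. The sloped rack is at top px ~(158,180), with its cleat on the right.

```bash
cat >> h.py <<'E'
def cloud(c):
    z=c['z_map'];K=c['intrinsics'];v,u=np.mgrid[:z.shape[0],:z.shape[1]]
    P=np.stack([(u-K[0,2])/K[0,0]*z,(v-K[1,2])/K[1,1]*z,z],-1)
    T=c['pose'];return P@T[:3,:3].T+T[:3,3]
def cmask(im,name):
    h=cv2.cvtColor(im,cv2.COLOR_RGB2HSV);H,S,V=[h[...,i].astype(int) for i in range(3)]
    r={'red':(H<8)|(H>174),'yellow':(H>20)&(H<34),'green':(H>45)&(H<80),'blue':(H>100)&(H<125)}[name]
    return r&(S>150)&(V>60)
E
python3 - <<'E'
from h import *
for n in ('top','scene'):
    c=dict(np.load('pics/%s0.npz'%n));P=cloud(c);im=c['color']
    print(n)
    box=(P[...,0]>.25)&(P[...,0]<.62)&(P[...,1]<-.08)&(P[...,1]>-.25)
    for col in ('blue','red','green','yellow'):
        m=cmask(im,col)&box&(P[...,2]>.012)
        cap=m&(P[...,2]>.060);tab=m&(P[...,2]<.04)
        for k,mm in(('cap',cap),('tab',tab)):
            q=P[mm]
            if len(q)<5: print(col,k,len(q));continue
            zt=np.percentile(q[:,2],80)
            qq=q[q[:,2]>zt-.004] if k=='cap' else q
            rect=cv2.minAreaRect((qq[:,:2]*1000).astype(np.float32))
            print(col,k,len(qq),'med z',round(np.median(qq[:,2]),4),'mean',qq[:,:2].mean(0).round(4),'rect',np.round(rect[0],1),np.round(rect[1],1),round(rect[2],1))
c=dict(np.load('pics/top0.npz'))
t=c['color'][100:250,110:340];save('topcrop',cv2.resize(t,None,fx=3.4,fy=3.4,interpolation=cv2.INTER_CUBIC))
c=dict(np.load('pics/scene0.npz'))
t=c['color'][140:300,160:430];save('scenecrop',cv2.resize(t,None,fx=2.9,fy=2.9,interpolation=cv2.INTER_CUBIC))
E
```

```text
top
blue cap 256 med z 0.0734 mean [ 0.443 -0.154] rect [ 443.  -154.1] [40.5 31.1] 89.5
blue tab 100 med z 0.0196 mean [ 0.4411 -0.1173] rect [ 440.6 -146.6] [72.3 40.1] 88.1
red cap 252 med z 0.0734 mean [ 0.5033 -0.1514] rect [ 503.1 -150.7] [40.4 31.7] 89.6
red tab 116 med z 0.0193 mean [ 0.5061 -0.1189] rect [ 505.4 -140.9] [40.2 67.5] 0.7
green cap 212 med z 0.0734 mean [ 0.5671 -0.149 ] rect [ 567.4 -149.1] [40.7 30.1] 89.6
green tab 73 med z 0.0193 mean [ 0.5642 -0.1122] rect [ 565.2 -112.6] [36.6  9.8] 0.3
yellow cap 64 med z 0.0733 mean [ 0.6152 -0.1486] rect [ 615.2 -149. ] [ 7.6 38.8] 0.0
yellow tab 36 med z 0.0191 mean [ 0.6138 -0.1114] rect [ 613.6 -111.1] [12.2 14.6] 1.4
scene
blue cap 240 med z 0.0734 mean [ 0.4474 -0.1541] rect [ 446.3 -154.5] [34.6 40.1] 2.1
blue tab 106 med z 0.0196 mean [ 0.4435 -0.1168] rect [ 440.5 -117.5] [50.7 14.4] 1.1
red cap 288 med z 0.0735 mean [ 0.509  -0.1511] rect [ 507.9 -151. ] [41.1 36.2] 87.8
red tab 120 med z 0.0195 mean [ 0.5054 -0.1154] rect [ 492.1 -118.7] [69.4 21.1] 14.9
green cap 309 med z 0.0736 mean [ 0.5707 -0.1485] rect [ 570.1 -148.9] [33.7 40.9] 4.1
green tab 127 med z 0.0196 mean [ 0.5669 -0.1137] rect [ 520.1 -154.1] [165.2  39.8] 40.9
yellow cap 48 med z 0.0736 mean [ 0.6172 -0.148 ] rect [ 616.8 -148.9] [ 6.3 39.9] 0.6
yellow tab 53 med z 0.0197 mean [ 0.6056 -0.1251] rect [ 593.3 -142.4] [87.9 16.2] 59.4
```

View pics/topcrop.png

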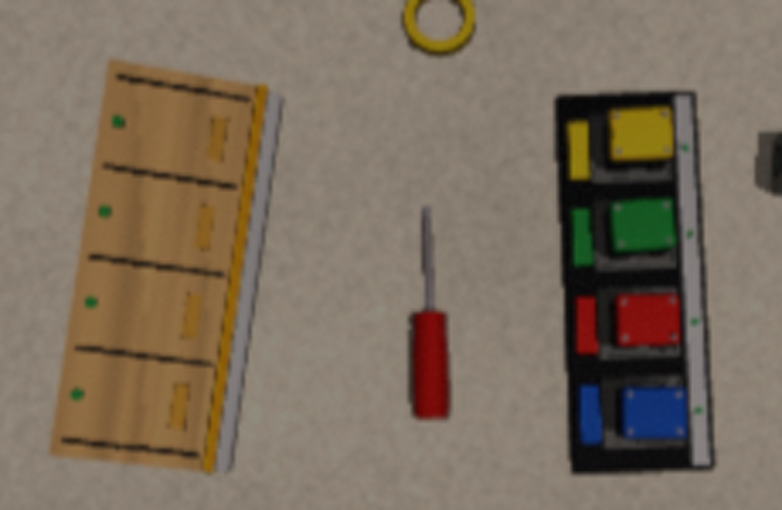

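View pics/scenecrop.png

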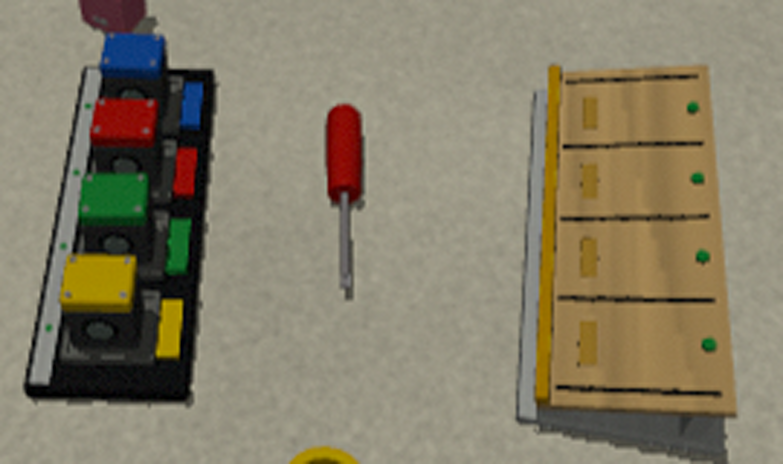

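Run:
```python
from h import *
for n in ('top','scene'):
    c=dict(np.load('pics/%s0.npz'%n));P=cloud(c);im=c['color']
    h=cv2.cvtColor(im,cv2.COLOR_RGB2HSV).astype(int)
    box=(P[...,0]>.38)&(P[...,0]<.75)&(P[...,1]>.05)&(P[...,1]<.32)&(P[...,2]>.012)
    wood=box&(h[...,0]>8)&(h[...,0]<22)&(h[...,1]>60)&(h[...,2]>120)
    wood=cv2.erode(wood.astype(np.uint8),np.ones((3,3)))>0
    q=P[wood];A=np.c_[q[:,:2],np.ones(len(q))]
    for _ in range(4):
        s=np.linalg.lstsq(A,q[:,2],rcond=None)[0];e=abs(A@s-q[:,2]);k=e<.003;q=q[k];A=A[k]
    nrm=np.r_[-s[:2],1];nrm/=np.linalg.norm(nrm)
    print(n,len(q),'n',nrm.round(4),'slope',np.degrees(np.arccos(nrm[2])).round(2),'s',s.round(4))
    # cleat mask
    T=c['pose'];K=c['intrinsics']
    def ray(uv,off=0):
        d=T[:3,:3]@np.linalg.inv(K)@np.r_[uv,1];o=T[:3,3]
        p0=np.r_[0,0,s[2]]+nrm*off
        t=nrm@(p0-o)/(nrm@d);return o+t*d
    yel=box&(h[...,0]>=18)&(h[...,0]<32)&(h[...,1]>185)&(h[...,2]>90)
    nl,lab,st,ce=cv2.connectedComponentsWithStats(yel.astype(np.uint8),connectivity=8)
    i=1+np.argmax(st[1:,4]);vs,us=np.where(lab==i);print('cleat px',st[i])
    C=np.array([ray((u,v),.008) for u,v in zip(us,vs)])
    r=cv2.fitLine(C[:,:2].astype(np.float32),cv2.DIST_HUBER,0,.01,.01).ravel()
    d=r[:2]*np.sign(r[0]);print('cleat dir yaw',np.degrees(np.arctan2(d[1],d[0])),'pt',r[2:])
    ax=np.r_[d,0];ax[2]=-(nrm[:2]@d)/nrm[2];ax/=np.linalg.norm(ax);ay=np.cross(nrm,ax)
    pc=C.mean(0)-nrm*.008
    cc=(C-nrm*.008-pc)
    print('cleat across',np.percentile(cc@ay,[2,25,50,75,98]).round(4),'along',np.percentile(cc@ax,[0,1,99,100]).round(4),'centre',pc.round(4))
    # green dots
    g=box&(h[...,0]>45)&(h[...,0]<80)&(h[...,1]>120)&(h[...,2]>40)
    nl,lab,st,ce=cv2.connectedComponentsWithStats(g.astype(np.uint8))
    for j in range(1,nl):
        p=ray(ce[j]);print('dot',ce[j].round(1),p.round(4),'slope xy',((p-pc)@ax).round(4),((p-pc)@ay).round(4))
    # black lines
    dk=(h[...,2]<70)&cv2.dilate(wood.astype(np.uint8),np.ones((5,5))).astype(bool)
    nl,lab,st,ce=cv2.connectedComponentsWithStats(dk.astype(np.uint8))
    for j in range(1,nl):
        if st[j,4]>15:
            p=ray(ce[j]);print('line',ce[j].round(1),st[j,4],'slope xy',((p-pc)@ax).round(4),((p-pc)@ay).round(4))
    print('ax',ax.round(4),'ay',ay.round(4))
```

```text
top 3005 n [-0.0329 -0.2504  0.9676] slope 14.63 s [ 0.034   0.2588 -0.0228]
cleat px [170 125  18 113 322]
cleat dir yaw -7.4588027 pt [0.53691596 0.12828438]
cleat across [-0.0031 -0.0016  0.      0.0016  0.0031] along [-0.1301 -0.1275  0.1309  0.134 ] centre [0.5372 0.1303 0.0292]
dot [143.8 135.2] [0.6427 0.206  0.0523] slope xy 0.0948 0.0917
dot [140.  161.5] [0.5814 0.2138 0.0523] slope xy 0.033 0.0915
dot [136.  188.5] [0.5193 0.2218 0.0522] slope xy -0.0296 0.0913
dot [131.8 215.6] [0.4576 0.2301 0.0523] slope xy -0.0918 0.0916
ax [ 9.915e-01 -1.298e-01  1.000e-04] ay [0.1256 0.9594 0.2525]
scene 4754 n [-0.0345 -0.2559  0.9661] slope 14.97 s [ 0.0357  0.2649 -0.0249]
cleat px [345 163   8 115 481]
cleat dir yaw -7.4032516 pt [0.5562357 0.1250754]
cleat across [-0.0036 -0.0019  0.      0.0019  0.0036] along [-0.1486 -0.1455  0.1168  0.1187] centre [0.5565 0.1271 0.0287]
dot [398.5 176.5] [0.4568 0.2297 0.0523] slope xy -0.1121 0.092
dot [400. 201.] [0.519  0.2212 0.0522] slope xy -0.0493 0.0916
dot [401.7 227.7] [0.5799 0.213  0.0522] slope xy 0.0122 0.0913
dot [403.9 258.4] [0.6423 0.2051 0.0524] slope xy 0.0751 0.0915
ax [ 0.9917 -0.1289  0.0013] ay [0.1242 0.9581 0.2582]
```

```bash
cat >> h.py <<'E'
yw=np.radians(-7.44);ax=np.array([np.cos(yw),np.sin(yw),0]);yh=np.array([-np.sin(yw),np.cos(yw),0])
a=np.radians(15);ay=yh*np.cos(a)+np.array([0,0,np.sin(a)]);az=np.cross(ax,ay)
O=np.array([.5390,.1339,.0297])
def slope(x,y,z): return O+x*ax+y*ay+z*az
Rs=np.c_[-ax,ay,-az]   # tool axes on slope
def Rflat(deg):
    t=np.radians(deg);return np.c_[[-np.cos(t),-np.sin(t),0],[-np.sin(t),np.cos(t),0],[0,0,-1.]]
def rows(p,Rt,N,start=None):
    """equal row repeated N times from current pose"""
    o=get_obs();p0=np.array(o['eef_pos']);R0=R.from_quat(o['tool_rot']).as_matrix()
    if start is not None:p0,R0=start
    rv=R.from_matrix(R0.T@Rt).as_rotvec()
    S=sum(R0@R.from_rotvec(rv*i/N).as_matrix() for i in range(N))
    v=np.linalg.solve(S,np.array(p)-p0)
    print(N,'rows of',np.round(np.r_[v/.05,np.degrees(rv)/10/N],3).tolist())
    return np.array(p),Rt
def st():
    o=get_obs();print('t',round(float(o['clock']),2),'p',np.round(o['eef_pos'],4),'F',np.round(o['ft_force'],1),'w',round(float(o['grip_width']),4),'j',np.round(o['joint_pos'],2))
E
python3 - <<'E'
from h import *
st()
s=rows([.4447,-.154,.20],Rflat(1.5),16)
rows([.4447,-.154,.039],Rflat(1.5),8,s)
for k in(.093,.031,-.031,-.093): print(slope(k,.0225,.022).round(4))
E
```

```text
t 0.15 p [0.1394 0.4797 0.2386] F [-0.2  0.   0.5] w 0.0853 j [1.29 0.24 0.   1.34 0.   1.57]
16 rows of [-0.489, -0.735, 0.049, -0.001, -0.0, -0.111]
8 rows of [-0.0, 0.0, 0.402, 0.0, 0.0, 0.0]
[0.6333 0.1378 0.0568]
[0.5718 0.1458 0.0568]
[0.5103 0.1538 0.0568]
[0.4489 0.1618 0.0568]
```

Call:
send_rows --increments '[[[-0.489,-0.735,0.049,0,0,-0.111],[-0.489,-0.735,0.049,0,0,-0.111],[-0.489,-0.735,0.049,0,0,-0.111],[-0.489,-0.735,0.049,0,0,-0.111],[-0.489,-0.735,0.049,0,0,-0.111],[-0.489,-0.735,0.049,0,0,-0.111],[-0.489,-0.735,0.049,0,0,-0.111],[-0.489,-0.735,0.049,0,0,-0.111]]]' --grip 0

```text
clock: 1.15
eef_pos: [0.268, 0.1502, 0.2196]
tool_rot: [0.063, 0.998, 0.0, 0.0]
ft_force: [0.8, -0.5, 0.0]
grip_width: 0.0855
```

Call:
send_rows --increments '[[[-0.489,-0.735,0.049,0,0,-0.111],[-0.489,-0.735,0.049,0,0,-0.111],[-0.489,-0.735,0.049,0,0,-0.111],[-0.489,-0.735,0.049,0,0,-0.111],[-0.489,-0.735,0.049,0,0,-0.111],[-0.489,-0.735,0.049,0,0,-0.111],[-0.489,-0.735,0.049,0,0,-0.111],[-0.489,-0.735,0.049,0,0,-0.111]]]'

```text
clock: 2.15
eef_pos: [0.4456, -0.1547, 0.1998]
tool_rot: [-0.014, 1.0, 0.0, -0.0]
ft_force: [0.5, 0.4, 0.1]
grip_width: 0.0853
```

Call:
send_rows --increments '[[[0,0,0,0,0,0],[0,0,0,0,0,0]]]'

```text
clock: 2.4
eef_pos: [0.4444, -0.153, 0.1995]
tool_rot: [-0.013, 1.0, 0.0, -0.001]
ft_force: [-0.5, -0.3, 0.1]
grip_width: 0.0855
```

Run:
```python
from h import *
st();o=get_obs();c=camera('wrist')
save('w1',c['color'])
T=np.eye(4);T[:3,:3]=R.from_quat(o['tool_rot']).as_matrix();T[:3,3]=o['eef_pos']
c['pose']=T@c['mount'];P=cloud(c)
for col in('blue','red','green','yellow'):
    q=P[cmask(c['color'],col)&(P[...,2]>.068)&(P[...,1]<-.1)]
    if len(q)>50:
        r=cv2.minAreaRect((q[:,:2]*1000).astype(np.float32));print(col,len(q),np.round(np.median(q[:,2]),4),np.round(r[0],1),np.round(r[1],1),r[2])
rows([.4447,-.154,.039],Rflat(1.5),8)
```

```text
t 2.4 p [ 0.4444 -0.153   0.1995] F [-0.5 -0.3  0.1] w 0.0855 j [-0.33  0.21 -0.15  1.22  0.   -0.36]
blue 1293 0.0742 [ 415.2 -152.5] [41.8 87.6] 88.93016815185547
red 1167 0.0741 [ 446.3 -150.4] [150.   41.1] 0.49403467774391174
green 888 0.0742 [ 477.6 -152. ] [212.5  40.7] 2.3856935501098633
yellow 112 0.071 [ 494.  -160.6] [242.7  37.2] 6.197021007537842
8 rows of [-0.001, -0.004, 0.402, 0.001, -0.001, 0.001]
```

View pics/w1.png

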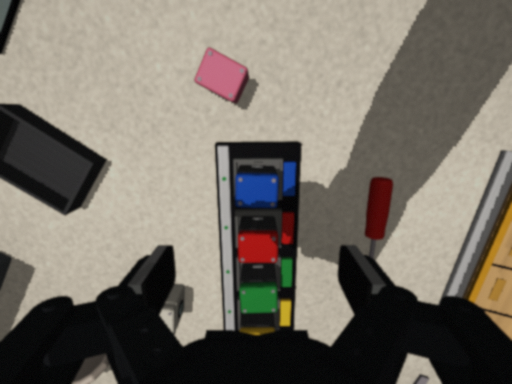

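Wrist view: in the rack, blue (258,186), red (258,247) and green (258,298), with yellow just below the frame. The pink look-alike stands apart at (222,73). Blue is the nearest rack module.

```bash
cat >> h.py <<'E'
def wristcaps(name,zt=.074):
    o=get_obs();c=camera('wrist');save(name,c['color'])
    T=np.eye(4);T[:3,:3]=R.from_quat(o['tool_rot']).as_matrix();T[:3,3]=o['eef_pos']
    T=T@c['mount'];K=c['intrinsics']
    P=cloud(dict(c,pose=T))
    for col in('blue','red','green','yellow'):
        m=(cmask(c['color'],col)&(abs(P[...,2]-zt)<.004)).astype(np.uint8)
        n,l,s,ce=cv2.connectedComponentsWithStats(m)
        if n<2: continue
        i=1+np.argmax(s[1:,4])
        if s[i,4]<60: continue
        v,u=np.where(l==i);d=(T[:3,:3]@np.linalg.inv(K)@np.stack([u,v,np.ones(len(u))])).T
        q=T[:3,3]+d*((zt-T[2,3])/d[:,2])[:,None]
        r=cv2.minAreaRect((q[:,:2]*1000).astype(np.float32))
        print(col,'px',ce[i].round(),s[i,4],'rect',np.round(r[0],1),np.round(r[1],1),round(r[2],1))
E
python3 - <<'E'
from h import *
wristcaps('w2')
im=cv2.imread('pics/w2.png')[130:340,180:340];cv2.imwrite('pics/w2c.png',cv2.resize(im,None,fx=2.8,fy=2.8))
E
```

```text
blue px [256. 190.] 1275 rect [ 442.5 -153. ] [32.3 41.2] 1.6
red px [257. 247.] 1129 rect [ 503.7 -149.8] [34.3 40.9] 1.5
green px [258. 298.] 876 rect [ 566.2 -148. ] [34.9 40.7] 1.5
yellow px [256. 332.] 72 rect [ 611.4 -147.3] [32.   5.2] 88.8
```

View pics/w2c.png

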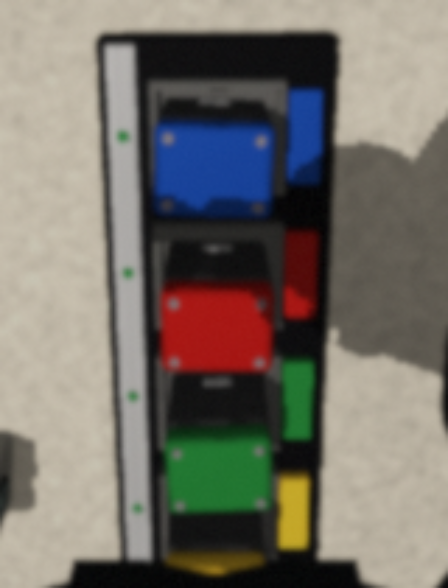

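The crop shows the blue module on the rack beside its blue tab, nearest the robot. Descending.

Call:
send_rows --increments '[[[0,0,0.402,0,0,0],[0,0,0.402,0,0,0],[0,0,0.402,0,0,0],[0,0,0.402,0,0,0],[0,0,0.402,0,0,0],[0,0,0.402,0,0,0],[0,0,0.402,0,0,0],[0,0,0.402,0,0,0]]]'

```text
clock: 3.5
eef_pos: [0.445, -0.1524, 0.0393]
tool_rot: [-0.014, 1.0, -0.0, 0.0]
ft_force: [0.2, 1.3, -0.3]
grip_width: 0.0853
```

Call:
send_rows --increments '[[[0,0,0,0,0,0],[0,0,0,0,0,0],[0,0,0,0,0,0],[0,0,0,0,0,0],[0,0,0,0,0,0],[0,0,0,0,0,0]]]' --grip 1

```text
clock: 4.25
eef_pos: [0.4463, -0.1536, 0.0407]
tool_rot: [-0.014, 1.0, -0.0, 0.001]
ft_force: [-0.8, 1.5, 7.8]
grip_width: 0.0415
```

Run:
```python
from h import *
st();wristcaps('w3')
```

```text
t 4.25 p [ 0.4463 -0.1536  0.0407] F [-0.8  1.5  7.8] w 0.0415 j [-0.33  0.37 -0.38  0.81  0.   -0.36]
blue px [257. 283.] 6313 rect [ 442.1 -153.7] [34.6 40.4] 0.3
```

View pics/w3.png

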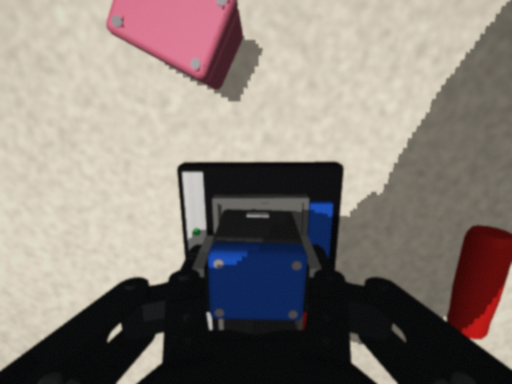

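Run:
```python
from h import *
o=get_obs();p0=np.array(o['eef_pos']);R0=R.from_quat(o['tool_rot']).as_matrix()
s=(p0+[0,0,.14],R0)
s=rows(slope(.094,.026,.11),Rs,8,s)
rows(slope(.094,.0235,.027),Rs,6,s)
```

```text
8 rows of [-0.435, 0.685, 0.177, -0.187, -0.013, 0.112]
6 rows of [0.0, -0.008, 0.277, 0.0, 0.0, 0.0]
```

Call:
send_rows --increments '[[[0,0,-0.4,0,0,0],[0,0,-0.4,0,0,0],[0,0,-0.4,0,0,0],[0,0,-0.4,0,0,0],[0,0,-0.4,0,0,0],[0,0,-0.4,0,0,0],[0,0,-0.4,0,0,0],[0,0,0,0,0,0]]]'

```text
clock: 5.3
eef_pos: [0.4462, -0.1538, 0.1808]
tool_rot: [-0.014, 1.0, -0.001, 0.002]
ft_force: [0.2, -0.6, -0.3]
grip_width: 0.0416
```

Call:
send_rows --increments '[[[-0.435,0.685,0.177,-0.187,-0.013,0.112],[-0.435,0.685,0.177,-0.187,-0.013,0.112],[-0.435,0.685,0.177,-0.187,-0.013,0.112],[-0.435,0.685,0.177,-0.187,-0.013,0.112],[-0.435,0.685,0.177,-0.187,-0.013,0.112],[-0.435,0.685,0.177,-0.187,-0.013,0.112],[-0.435,0.685,0.177,-0.187,-0.013,0.112],[-0.435,0.685,0.177,-0.187,-0.013,0.112]]]'

```text
clock: 6.3
eef_pos: [0.6305, 0.1193, 0.1389]
tool_rot: [0.065, 0.989, 0.13, 0.006]
ft_force: [0.4, -0.8, -0.6]
grip_width: 0.0418
```

Call:
send_rows --increments '[[[0,0,0,0,0,0],[0,0,0,0,0,0]]]'

```text
clock: 6.55
eef_pos: [0.6296, 0.118, 0.1393]
tool_rot: [0.065, 0.989, 0.13, 0.006]
ft_force: [-0.2, 0.2, -0.7]
grip_width: 0.0417
```

```bash
cat >> h.py <<'E'
def sl():
    o=get_obs();R0=R.from_quat(o['tool_rot']).as_matrix();p=np.array(o['eef_pos'])-O
    print('slope frame',np.round([p@ax*1000,p@ay*1000,p@az*1000],1),'roterr deg',np.degrees(R.from_matrix(R0.T@Rs).as_rotvec()).round(1))
def wslope(name,col,h=.056):
    """cap in wrist view, in slope coordinates at height h above bed"""
    o=get_obs();c=camera('wrist');save(name,c['color'])
    T=np.eye(4);T[:3,:3]=R.from_quat(o['tool_rot']).as_matrix();T[:3,3]=o['eef_pos']
    T=T@c['mount'];_sl(c,T,col,h)
def _sl(c,T,col,h=.056):
    P=cloud(dict(c,pose=T));z=(P-O)@az;x=(P-O)@ax
    m=(cmask(c['color'],col)&(abs(z-h)<.008)&(abs(x)<.15)).astype(np.uint8)
    n,l,s,ce=cv2.connectedComponentsWithStats(m)
    if n<2: print(col,'none');return
    i=1+np.argmax(s[1:,4]);q=(P-O)[l==i]
    zt=np.median((q@az)[q@az>np.percentile(q@az,50)])
    top=abs(q@az-zt)<.004;q2=q[top]
    r=cv2.minAreaRect((np.c_[q2@ax,q2@ay]*1000).astype(np.float32))
    # normal of cap by plane fit
    U=np.linalg.svd(q2-q2.mean(0))[2][2] if False else np.linalg.eigh(np.cov(q2.T))[1][:,0]
    U*=np.sign(U[2])
    print(col,'px',ce[i].round(),s[i,4],'capz',round(zt*1000,1),'rect',np.round(r[0],1),np.round(r[1],1),round(r[2],1),'tilt',np.degrees(np.arccos(U@az)).round(1))
def ext(tag,cols):
    for n in('top','scene'):
        c=camera(n);save(n+tag,c['color']);print(n)
        for col in cols:_sl(c,c['pose'],col)
E
python3 - <<'E'
from h import *
st();sl();rows(slope(.094,.0235,.027),Rs,6)
wslope('w4','blue',.056+.11-.0225)
E
```

```text
t 6.55 p [0.6296 0.118  0.1393] F [-0.2  0.2 -0.7] w 0.0417 j [0.07 0.54 0.15 1.14 0.26 0.2 ]
slope frame [ 91.9  24.5 106.9] roterr deg [-0.1 -0.3 -0.1]
6 rows of [-0.008, -0.003, 0.266, -0.002, -0.005, -0.001]
blue px [256. 282.] 6271 capz 140.7 rect [88.8 24.5] [41.1 32.8] 88.7 tilt 1.4
```

View pics/w4.png

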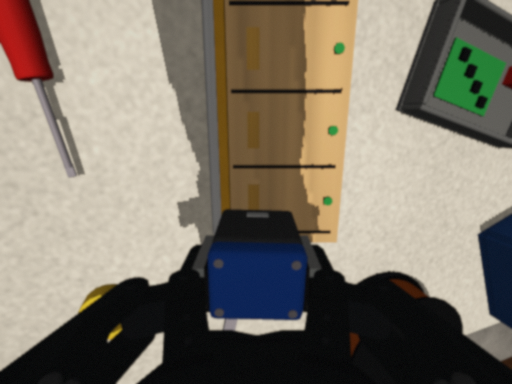

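The held blue module hangs above the far bay at about 34 mm cap height over the TCP, square to the slope. The cleat runs at px column ~222 and the bay lines are visible at rows 90, 165 and 232.

Call:
send_rows --increments '[[[-0.01,-0.003,0.268,0,0,0],[-0.01,-0.003,0.268,0,0,0],[-0.01,-0.003,0.268,0,0,0],[-0.01,-0.003,0.268,0,0,0],[-0.01,-0.003,0.268,0,0,0],[-0.01,-0.003,0.268,0,0,0],[0,0,0,0,0,0]]]'

```text
clock: 7.48
eef_pos: [0.6349, 0.138, 0.0611]
tool_rot: [0.064, 0.989, 0.13, 0.006]
ft_force: [0.2, 0.4, -0.9]
grip_width: 0.0416
```

Run:
```python
from h import *
st();sl();ext('5',['blue'])
rows(slope(.095,.023,.023),Rs,2)
```

```text
t 7.47 p [0.6349 0.138  0.0611] F [ 0.2  0.4 -0.9] w 0.0416 j [0.1  0.62 0.07 0.97 0.25 0.24]
slope frame [94.6 24.  26. ] roterr deg [-0.1 -0.3 -0. ]
top
blue px [283. 222.] 107 capz 59.0 rect [ -65.3 -255. ] [37.7 13.1] 5.9 tilt 7.9
scene
blue px [362. 242.] 389 capz 60.5 rect [97.8 23.2] [38.6 28.8] 89.2 tilt 2.5
2 rows of [0.008, -0.015, 0.047, -0.001, -0.007, -0.001]
```

Call:
send_rows --increments '[[[0,-0.01,0.035,0,0,0],[0,-0.01,0.03,0,0,0],[0,0,0,0,0,0]]]'

```text
clock: 7.95
eef_pos: [0.6361, 0.1375, 0.0596]
tool_rot: [0.065, 0.989, 0.13, 0.007]
ft_force: [0.2, 0.4, -1.6]
grip_width: 0.0414
```

Run:
```python
from h import *
st();sl()
```

```text
t 7.95 p [0.6361 0.1375 0.0596] F [ 0.2  0.4 -1.6] w 0.0414 j [0.1  0.62 0.07 0.97 0.26 0.24]
slope frame [95.8 23.3 24.7] roterr deg [-0.  -0.1 -0. ]
```

Call:
send_rows --increments '[[[0.01,0,0.03,0,0,0],[0,0,0,0,0,0]]]'

```text
clock: 8.2
eef_pos: [0.6356, 0.1381, 0.058]
tool_rot: [0.064, 0.989, 0.13, 0.007]
ft_force: [0.4, -0.5, -0.2]
grip_width: 0.0414
```

Run:
```python
from h import *
st();sl()
```

```text
t 8.2 p [0.6356 0.1381 0.058 ] F [ 0.4 -0.5 -0.2] w 0.0414 j [0.1  0.62 0.07 0.96 0.26 0.24]
slope frame [95.2 23.4 23. ] roterr deg [-0.  -0.1 -0. ]
```

Call:
send_rows --increments '[[[0,-0.01,0.02,0,0,0],[0,0,0,0,0,0]]]'

```text
clock: 8.45
eef_pos: [0.6356, 0.138, 0.0579]
tool_rot: [0.064, 0.989, 0.131, 0.008]
ft_force: [-3.5, -0.1, 5.4]
grip_width: 0.0413
```

Call:
send_rows --increments '[[[0,0,0.02,0,0,0],[0,0,0,0,0,0]]]'

```text
clock: 8.7
eef_pos: [0.6357, 0.1381, 0.0579]
tool_rot: [0.065, 0.989, 0.131, 0.008]
ft_force: [-6.0, -2.0, 10.3]
grip_width: 0.0414
```

Call:
send_rows --increments '[[[0,-0.04,-0.025,0,0,0],[0,0,0,0,0,0]]]'

```text
clock: 8.95
eef_pos: [0.6358, 0.1364, 0.0575]
tool_rot: [0.064, 0.989, 0.131, 0.008]
ft_force: [-1.7, 1.7, 5.6]
grip_width: 0.0418
```

Call:
send_rows --increments '[[[0,0,0,0,0,0],[0,0,0,0,0,0],[0,0,0,0,0,0],[0,0,0,0,0,0],[0,0,0,0,0,0]]]' --grip 0

```text
clock: 9.57
eef_pos: [0.6353, 0.1358, 0.0565]
tool_rot: [0.065, 0.989, 0.13, 0.007]
ft_force: [-0.6, 0.0, -0.4]
grip_width: 0.0851
```

Call:
send_rows --increments '[[[0,0,-0.25,0,0,0],[0,0,-0.4,0,0,0],[0,0,-0.4,0,0,0],[0,0,-0.4,0,0,0],[0,0,-0.4,0,0,0],[0,0,-0.4,0,0,0],[0,0,0,0,0,0]]]'

```text
clock: 10.45
eef_pos: [0.6334, 0.1066, 0.1683]
tool_rot: [0.064, 0.989, 0.13, 0.01]
ft_force: [-0.1, 0.4, -0.6]
grip_width: 0.0854
```

Run:
```python
from h import *
st();sl();wslope('w6','blue');ext('6',['blue'])
st()
s=rows([.5065,-.1505,.18],Rflat(1.5),9)
```

```text
t 10.45 p [0.6334 0.1066 0.1683] F [-0.1  0.4 -0.6] w 0.0854 j [0.05 0.52 0.2  1.2  0.26 0.19]
slope frame [ 97.1  21.5 137.8] roterr deg [0.  0.2 0. ]
blue px [257. 200.] 1663 capz 56.9 rect [92.3 22. ] [39.  31.6] 88.6 tilt 0.9
top
blue px [283. 222.] 104 capz 59.0 rect [ -65.3 -255.3] [37.8 13. ] 7.9 tilt 9.2
scene
blue px [361. 242.] 478 capz 56.5 rect [94.9 20.7] [40.4 34.8] 89.5 tilt 1.8
t 10.6 p [0.6314 0.107  0.1648] F [ 0.1 -0.2 -0.7] w 0.0856 j [0.05 0.52 0.2  1.2  0.26 0.19]
9 rows of [0.242, -0.579, -0.119, 0.166, 0.011, -0.099]
```

View pics/w6.png

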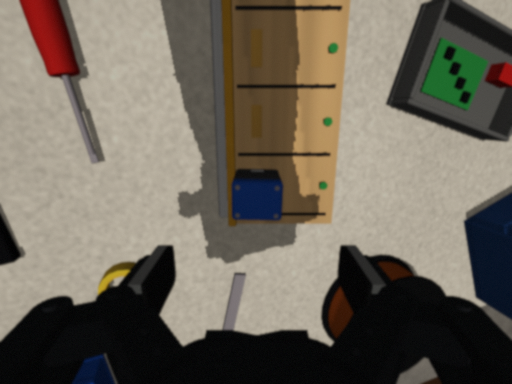

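View pics/scene6.png

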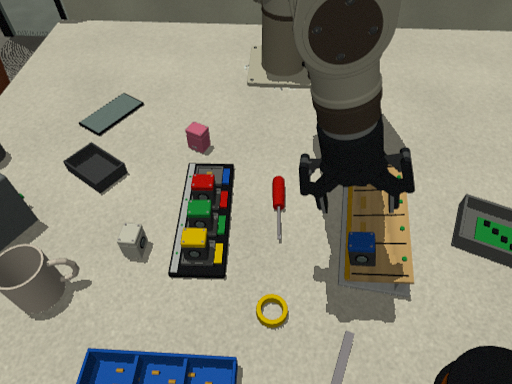

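Blue (wrist px 257,200; scene 361,242) stands flat in the far bay between its painted lines, against the cleat (about x 93, y 21.5 mm), released. Next is red: now the nearest cap in the rack (scene 203,182), with a red tab beside it at (224,199).

Call:
send_rows --increments '[[[0.247,-0.579,-0.119,0.166,0.011,-0.099],[0.247,-0.579,-0.119,0.166,0.011,-0.099],[0.247,-0.579,-0.119,0.166,0.011,-0.099],[0.247,-0.579,-0.119,0.166,0.011,-0.099],[0.247,-0.579,-0.119,0.166,0.011,-0.099],[0.247,-0.579,-0.119,0.166,0.011,-0.099],[0.247,-0.579,-0.119,0.166,0.011,-0.099],[0.247,-0.579,-0.119,0.166,0.011,-0.099]]]'

```text
clock: 11.6
eef_pos: [0.5158, -0.1216, 0.174]
tool_rot: [-0.005, 1.0, 0.015, -0.0]
ft_force: [0.5, 0.1, 0.9]
grip_width: 0.0853
```

Call:
send_rows --increments '[[[0.247,-0.579,-0.119,0.166,0.011,-0.099],[0,0,0,0,0,0],[0,0,0,0,0,0]]]'

```text
clock: 11.98
eef_pos: [0.5047, -0.1497, 0.1795]
tool_rot: [-0.013, 1.0, 0.001, -0.0]
ft_force: [0.2, 1.0, 0.4]
grip_width: 0.0854
```

Run:
```python
from h import *
st();wristcaps('w7')
s=rows([.5045,-.1508,.039],Rflat(1.5),8)
```

```text
t 11.97 p [ 0.5047 -0.1497  0.1795] F [0.2 1.  0.4] w 0.0854 j [-0.29  0.33 -0.04  1.21  0.   -0.32]
red px [256. 197.] 1527 rect [ 504.5 -150. ] [33.1 41.6] 1.5
green px [256. 259.] 1139 rect [ 566.6 -147.6] [34.2 40.9] 4.4
yellow px [255. 311.] 1025 rect [ 626.7 -147.7] [34.4 40.9] 1.4
8 rows of [0.001, -0.003, 0.351, 0.001, -0.0, 0.0]
```

View pics/w7.png

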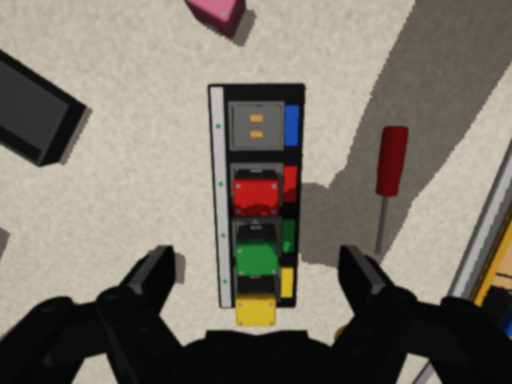

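The blue cradle is empty (256,125). Red (256,197), with its red tab, is under the gripper.

Call:
send_rows --increments '[[[0,-0.002,0.35,0,0,0],[0,-0.002,0.35,0,0,0],[0,-0.002,0.35,0,0,0],[0,-0.002,0.35,0,0,0],[0,-0.002,0.35,0,0,0],[0,-0.002,0.35,0,0,0],[0,-0.002,0.35,0,0,0],[0,-0.002,0.35,0,0,0]]]'

```text
clock: 13.02
eef_pos: [0.5052, -0.15, 0.0392]
tool_rot: [-0.014, 1.0, 0.0, 0.0]
ft_force: [0.0, -0.2, 0.4]
grip_width: 0.0857
```

Call:
send_rows --increments '[[[0,0,0,0,0,0],[0,0,0,0,0,0],[0,0,0,0,0,0],[0,0,0,0,0,0],[0,0,0,0,0,0],[0,0,0,0,0,0]]]' --grip 1

```text
clock: 13.78
eef_pos: [0.5057, -0.1512, 0.0411]
tool_rot: [-0.013, 1.0, 0.0, 0.001]
ft_force: [0.1, 0.3, 5.8]
grip_width: 0.0416
```

Call:
send_rows --increments '[[[0,0,-0.4,0,0,0],[0,0,-0.4,0,0,0],[0,0,-0.4,0,0,0],[0,0,-0.4,0,0,0],[0,0,-0.4,0,0,0],[0,0,-0.4,0,0,0],[0,0,-0.4,0,0,0],[0,0,0,0,0,0]]]'

```text
clock: 14.78
eef_pos: [0.5055, -0.1515, 0.1811]
tool_rot: [-0.013, 1.0, -0.0, 0.001]
ft_force: [1.1, 0.5, -1.3]
grip_width: 0.0415
```

Run:
```python
from h import *
st()
s=rows(slope(.032,.025,.11),Rs,8)
```

```text
t 14.78 p [ 0.5055 -0.1515  0.1811] F [ 1.1  0.5 -1.3] w 0.0415 j [-0.29  0.32 -0.03  1.21  0.   -0.32]
8 rows of [-0.132, 0.686, 0.177, -0.187, -0.013, 0.111]
```

Call:
send_rows --increments '[[[-0.132,0.686,0.177,-0.187,-0.013,0.111],[-0.132,0.686,0.177,-0.187,-0.013,0.111],[-0.132,0.686,0.177,-0.187,-0.013,0.111],[-0.132,0.686,0.177,-0.187,-0.013,0.111],[-0.132,0.686,0.177,-0.187,-0.013,0.111],[-0.132,0.686,0.177,-0.187,-0.013,0.111],[-0.132,0.686,0.177,-0.187,-0.013,0.111],[-0.132,0.686,0.177,-0.187,-0.013,0.111]]]'

```text
clock: 15.78
eef_pos: [0.5685, 0.1269, 0.1395]
tool_rot: [0.065, 0.989, 0.13, 0.006]
ft_force: [-0.0, -0.4, -0.4]
grip_width: 0.0415
```

Call:
send_rows --increments '[[[0,0,0,0,0,0],[0,0,0,0,0,0]]]'

```text
clock: 16.02
eef_pos: [0.5685, 0.1256, 0.1402]
tool_rot: [0.064, 0.989, 0.13, 0.006]
ft_force: [0.2, 0.3, -1.1]
grip_width: 0.0413
```

Run:
```python
from h import *
st();sl();rows(slope(.0325,.0235,.025),Rs,6)
wslope('w8','red',.056+.11-.0225)
```

```text
t 16.02 p [0.5685 0.1256 0.1402] F [ 0.2  0.3 -1.1] w 0.0413 j [ 0.09  0.42 -0.03  1.06  0.25  0.23]
slope frame [ 30.3  24.3 107.9] roterr deg [-0.1 -0.2 -0. ]
6 rows of [-0.008, -0.002, 0.276, -0.001, -0.004, -0.0]
red px [256. 284.] 6308 capz 141.3 rect [28.8 24.2] [33.  41.4] 0.3 tilt 1.4
```

View pics/w8.png

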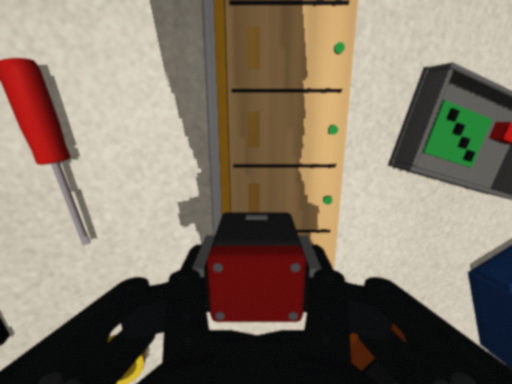

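The held red module is above bay 3. Its bay lines are at rows 165 and 230, with its dot at (327,200).

Call:
send_rows --increments '[[[-0.008,-0.002,0.276,0,0,0],[-0.008,-0.002,0.276,0,0,0],[-0.008,-0.002,0.276,0,0,0],[-0.008,-0.002,0.276,0,0,0],[-0.008,-0.002,0.276,0,0,0],[-0.008,-0.002,0.276,0,0,0],[0,0,0,0,0,0],[0,0,0,0,0,0]]]'

```text
clock: 17.08
eef_pos: [0.5747, 0.1465, 0.0617]
tool_rot: [0.064, 0.989, 0.13, 0.008]
ft_force: [0.1, -0.4, -0.8]
grip_width: 0.0415
```

Run:
```python
from h import *
st();sl()
```

```text
t 17.07 p [0.5747 0.1465 0.0617] F [ 0.1 -0.4 -0.8] w 0.0415 j [ 0.12  0.51 -0.12  0.88  0.25  0.26]
slope frame [33.8 24.8 26.4] roterr deg [ 0.  -0.1  0. ]
```

Call:
send_rows --increments '[[[0.01,-0.015,0.04,0,0,0],[0,-0.01,0.03,0,0,0],[0,0,0,0,0,0]]]'

```text
clock: 17.45
eef_pos: [0.5742, 0.1461, 0.0583]
tool_rot: [0.064, 0.989, 0.13, 0.008]
ft_force: [-1.0, -0.1, 0.2]
grip_width: 0.0415
```

Call:
send_rows --increments '[[[0,0,0.02,0,0,0],[0,0,0,0,0,0]]]'

```text
clock: 17.7
eef_pos: [0.5742, 0.1461, 0.0583]
tool_rot: [0.064, 0.989, 0.13, 0.008]
ft_force: [-2.6, -1.8, 7.2]
grip_width: 0.0413
```

Run:
```python
from h import *
st();sl()
```

```text
t 17.7 p [0.5742 0.1461 0.0583] F [-2.6 -1.8  7.2] w 0.0413 j [ 0.12  0.51 -0.12  0.87  0.25  0.26]
slope frame [33.3 23.5 23.3] roterr deg [ 0. -0. -0.]
```

Contact at the same height as before. I slide it a little toward the cleat and release.

Call:
send_rows --increments '[[[0,-0.04,-0.01,0,0,0],[0,0,0,0,0,0]]]'

```text
clock: 17.95
eef_pos: [0.5744, 0.1448, 0.0579]
tool_rot: [0.064, 0.989, 0.131, 0.009]
ft_force: [-1.5, 0.8, 7.1]
grip_width: 0.0415
```

Call:
send_rows --increments '[[[0,0,0,0,0,0],[0,0,0,0,0,0],[0,0,0,0,0,0],[0,0,0,0,0,0],[0,0,0,0,0,0]]]' --grip 0

```text
clock: 18.58
eef_pos: [0.5737, 0.1444, 0.0566]
tool_rot: [0.064, 0.989, 0.13, 0.008]
ft_force: [0.7, -0.3, 1.2]
grip_width: 0.0855
```

Call:
send_rows --increments '[[[0,0,-0.25,0,0,0],[0,0,-0.4,0,0,0],[0,0,-0.4,0,0,0],[0,0,-0.4,0,0,0],[0,0,-0.4,0,0,0],[0,0,-0.4,0,0,0],[0,0,0,0,0,0]]]'

```text
clock: 19.45
eef_pos: [0.5716, 0.1152, 0.1681]
tool_rot: [0.064, 0.989, 0.131, 0.01]
ft_force: [1.0, 0.3, 0.0]
grip_width: 0.0853
```

Run:
```python
from h import *
st();sl();wslope('w9','red');ext('9',['blue','red'])
s=rows([.5675,-.149,.18],Rflat(1.5),8)
```

```text
t 19.45 p [0.5716 0.1152 0.1681] F [1.  0.3 0. ] w 0.0853 j [0.07 0.4  0.01 1.13 0.26 0.21]
slope frame [ 34.8  22.  137.4] roterr deg [0.1 0.2 0. ]
red px [256. 202.] 1821 capz 56.8 rect [32.2 22.1] [40.5 32. ] 89.9 tilt 1.2
top
blue px [283. 222.] 105 capz 58.9 rect [ -65.3 -255.3] [37.7 12.6] 7.2 tilt 11.9
red px [282. 196.] 101 capz 56.6 rect [  -3.4 -246. ] [35.7 13.6] 6.6 tilt 9.2
scene
blue px [361. 242.] 486 capz 56.5 rect [95.3 20.7] [40.5 35. ] 89.3 tilt 1.1
red px [362. 212.] 418 capz 56.6 rect [35.8 20.8] [33.9 41.6] 0.5 tilt 1.0
8 rows of [-0.035, -0.65, -0.135, 0.187, 0.013, -0.111]
```

View pics/scene9.png

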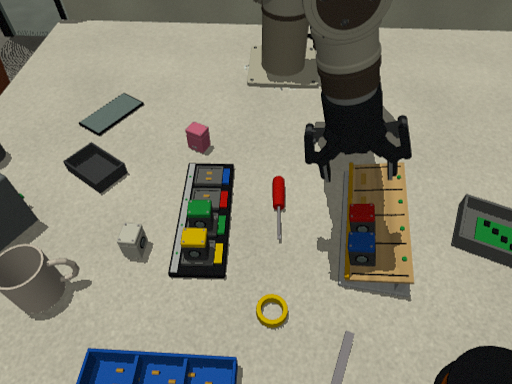

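Red (scene 362,212) stands flat in bay 3 against the cleat at x≈33.5, y≈21.5 mm, with blue undisturbed at (361,242). Next is green, now the nearest in the rack (scene 200,209), with its green tab.

Call:
send_rows --increments '[[[-0.03,-0.65,-0.135,0.187,0.013,-0.111],[-0.03,-0.65,-0.135,0.187,0.013,-0.111],[-0.03,-0.65,-0.135,0.187,0.013,-0.111],[-0.03,-0.65,-0.135,0.187,0.013,-0.111],[-0.03,-0.65,-0.135,0.187,0.013,-0.111],[-0.03,-0.65,-0.135,0.187,0.013,-0.111],[-0.03,-0.65,-0.135,0.187,0.013,-0.111],[-0.03,-0.65,-0.135,0.187,0.013,-0.111]]]'

```text
clock: 20.6
eef_pos: [0.5651, -0.1495, 0.1793]
tool_rot: [-0.014, 1.0, 0.0, -0.001]
ft_force: [0.9, -0.3, 0.4]
grip_width: 0.0854
```

Call:
send_rows --increments '[[[0,0,0,0,0,0],[0,0,0,0,0,0]]]'

```text
clock: 20.85
eef_pos: [0.5652, -0.1482, 0.1796]
tool_rot: [-0.013, 1.0, 0.001, -0.001]
ft_force: [-0.4, 0.7, 0.0]
grip_width: 0.0857
```

Run:
```python
from h import *
st();wristcaps('w10')
s=rows([.567,-.1485,.039],Rflat(1.5),8)
```

```text
t 20.85 p [ 0.5652 -0.1482  0.1796] F [-0.4  0.7  0. ] w 0.0857 j [-0.26  0.44  0.13  1.26  0.   -0.28]
green px [257. 198.] 1217 rect [ 567.1 -147.4] [33.6 40.3] 4.0
yellow px [255. 259.] 1211 rect [ 627.4 -147.7] [33.7 40.7] 2.7
8 rows of [-0.005, -0.002, 0.352, 0.001, -0.001, 0.0]
```

View pics/w10.png

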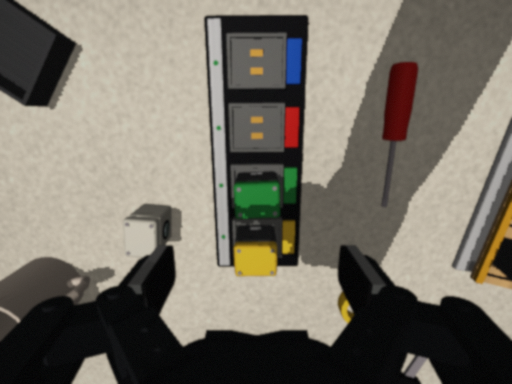

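Green (257,198), with its green tab, is under the gripper; yellow follows at (255,259). The white look-alike at (148,235) is outside the finger sweep by about 30 mm.

Call:
send_rows --increments '[[[-0.005,-0.002,0.352,0,0,0.03],[-0.005,-0.002,0.352,0,0,-0.03],[-0.005,-0.002,0.352,0,0,-0.03],[-0.005,-0.002,0.352,0,0,-0.03],[-0.005,-0.002,0.352,0,0,-0.03],[-0.005,-0.002,0.352,0,0,-0.03],[-0.005,-0.002,0.352,0,0,0],[-0.005,-0.002,0.352,0,0,0]]]'

```text
clock: 21.9
eef_pos: [0.5676, -0.1482, 0.0389]
tool_rot: [-0.024, 1.0, 0.0, -0.0]
ft_force: [-0.1, 0.3, 0.7]
grip_width: 0.0852
```

Call:
send_rows --increments '[[[0,0,0,0,0,0],[0,0,0,0,0,0],[0,0,0,0,0,0],[0,0,0,0,0,0],[0,0,0,0,0,0],[0,0,0,0,0,0]]]' --grip 1

```text
clock: 22.65
eef_pos: [0.5687, -0.1496, 0.0409]
tool_rot: [-0.024, 1.0, 0.0, 0.001]
ft_force: [0.2, 1.4, 5.3]
grip_width: 0.0419
```

Call:
send_rows --increments '[[[0,0,-0.4,0,0,0],[0,0,-0.4,0,0,0],[0,0,-0.4,0,0,0],[0,0,-0.4,0,0,0],[0,0,-0.4,0,0,0],[0,0,-0.4,0,0,0],[0,0,-0.4,0,0,0],[0,0,0,0,0,0]]]'

```text
clock: 23.65
eef_pos: [0.5685, -0.15, 0.1809]
tool_rot: [-0.023, 1.0, -0.0, 0.002]
ft_force: [0.5, 0.4, -0.7]
grip_width: 0.0414
```

Run:
```python
from h import *
st()
s=rows(slope(-.030,.025,.11),Rs,8)
```

```text
t 23.65 p [ 0.5685 -0.15    0.1809] F [ 0.5  0.4 -0.7] w 0.0414 j [-0.26  0.44  0.14  1.27  0.   -0.3 ]
8 rows of [0.172, 0.691, 0.175, -0.187, -0.014, 0.126]
```

Call:
send_rows --increments '[[[0.17,0.69,0.175,-0.187,-0.014,0.126],[0.17,0.69,0.175,-0.187,-0.014,0.126],[0.17,0.69,0.175,-0.187,-0.014,0.126],[0.17,0.69,0.175,-0.187,-0.014,0.126],[0.17,0.69,0.175,-0.187,-0.014,0.126],[0.17,0.69,0.175,-0.187,-0.014,0.126],[0.17,0.69,0.175,-0.187,-0.014,0.126],[0.17,0.69,0.175,-0.187,-0.014,0.126]]]'

```text
clock: 24.65
eef_pos: [0.5072, 0.1342, 0.14]
tool_rot: [0.065, 0.989, 0.13, 0.006]
ft_force: [-0.1, -0.3, -1.2]
grip_width: 0.0412
```

Call:
send_rows --increments '[[[0,0,0,0,0,0],[0,0,0,0,0,0]]]'

```text
clock: 24.9
eef_pos: [0.508, 0.133, 0.1408]
tool_rot: [0.064, 0.989, 0.13, 0.006]
ft_force: [0.7, -0.6, -0.7]
grip_width: 0.0412
```

Run:
```python
from h import *
st();sl();rows(slope(-.030,.0235,.0245),Rs,6)
wslope('w11','green',.056+.11-.0225)
```

```text
t 24.9 p [0.508  0.133  0.1408] F [ 0.7 -0.6 -0.7] w 0.0412 j [ 0.11  0.31 -0.2   1.    0.25  0.25]
slope frame [-30.6  24.  108.6] roterr deg [-0.1 -0.2 -0. ]
6 rows of [-0.003, -0.001, 0.28, -0.001, -0.004, -0.0]
green px [256. 288.] 5333 capz 142.4 rect [-31.7  23.8] [39.3 32.2] 90.0 tilt 0.2
```

View pics/w11.png

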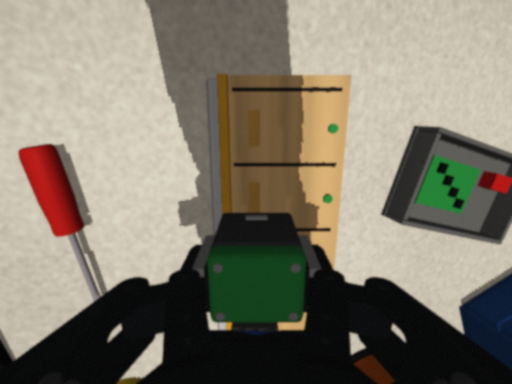

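The held green module is above bay 2 (lines at rows 164 and 229, dot at 327,199). One free bay lies nearer, at row ~128. Lowering.

Call:
send_rows --increments '[[[-0.003,-0.003,0.28,0,0,0],[-0.003,-0.003,0.28,0,0,0],[-0.003,-0.003,0.28,0,0,0],[-0.003,-0.003,0.28,0,0,0],[-0.003,-0.003,0.28,0,0,0],[-0.003,-0.003,0.28,0,0,0],[0,0,0,0,0,0],[0,0,0,0,0,0]]]'

```text
clock: 25.95
eef_pos: [0.512, 0.154, 0.0605]
tool_rot: [0.064, 0.989, 0.13, 0.007]
ft_force: [-0.2, 0.4, -1.2]
grip_width: 0.0414
```

Call:
send_rows --increments '[[[0,-0.015,0.035,0,0,0],[0,0,0.03,0,0,0],[0,0,0,0,0,0]]]'

```text
clock: 26.32
eef_pos: [0.5122, 0.1538, 0.0579]
tool_rot: [0.064, 0.989, 0.13, 0.007]
ft_force: [-2.2, -2.4, 5.5]
grip_width: 0.0417
```

Run:
```python
from h import *
st();sl()
```

```text
t 26.32 p [0.5122 0.1538 0.0579] F [-2.2 -2.4  5.5] w 0.0417 j [ 0.15  0.41 -0.29  0.79  0.25  0.29]
slope frame [-29.2  23.   23. ] roterr deg [ 0.  -0.1 -0. ]
```

Call:
send_rows --increments '[[[0,-0.03,-0.01,0,0,0],[0,0,0,0,0,0]]]'

```text
clock: 26.58
eef_pos: [0.5122, 0.1526, 0.0576]
tool_rot: [0.064, 0.989, 0.131, 0.007]
ft_force: [-1.3, -0.3, 4.3]
grip_width: 0.0414
```

Call:
send_rows --increments '[[[0,0,0,0,0,0],[0,0,0,0,0,0],[0,0,0,0,0,0],[0,0,0,0,0,0],[0,0,0,0,0,0]]]' --grip 0

```text
clock: 27.2
eef_pos: [0.5118, 0.1526, 0.0571]
tool_rot: [0.064, 0.989, 0.13, 0.007]
ft_force: [0.2, -0.8, -0.4]
grip_width: 0.0853
```

Call:
send_rows --increments '[[[0,0,-0.25,0,0,0],[0,0,-0.4,0,0,0],[0,0,-0.4,0,0,0],[0,0,-0.4,0,0,0],[0,0,-0.4,0,0,0],[0,0,-0.4,0,0,0],[0,0,0,0,0,0]]]'

```text
clock: 28.08
eef_pos: [0.5098, 0.1234, 0.1683]
tool_rot: [0.064, 0.989, 0.131, 0.009]
ft_force: [0.4, 0.3, -0.4]
grip_width: 0.0856
```

Run:
```python
from h import *
st();sl();wslope('w12','green');ext('12',['blue','red','green'])
s=rows([.6285,-.148,.18],Rflat(1.5),9)
```

```text
t 28.07 p [0.5098 0.1234 0.1683] F [ 0.4  0.3 -0.4] w 0.0856 j [ 0.09  0.28 -0.16  1.07  0.26  0.23]
slope frame [-27.6  22.1 137.5] roterr deg [0.1 0.1 0. ]
green px [248. 194.] 166 capz 56.8 rect [-38.4  15.9] [12.4 26.2] 13.0 tilt 1.6
top
blue px [283. 222.] 105 capz 59.3 rect [ -65.3 -255.4] [37.7 12.8] 9.1 tilt 11.8
red px [282. 195.] 100 capz 56.1 rect [  -3.5 -245.4] [36.1 13.6] 10.0 tilt 11.2
green px [281. 169.] 80 capz 53.6 rect [  58.1 -235.6] [36.5 10.9] 6.4 tilt 8.4
scene
blue px [361. 242.] 488 capz 56.6 rect [95.5 20.8] [34.3 41.2] 1.5 tilt 1.5
red px [362. 213.] 425 capz 56.5 rect [35.9 20.8] [34.2 41.5] 0.3 tilt 1.2
green px [362. 185.] 245 capz 56.6 rect [-26.3  21.2] [33.1 38.8] 0.9 tilt 1.3
9 rows of [-0.304, -0.578, -0.117, 0.166, 0.011, -0.099]
```

View pics/scene12.png

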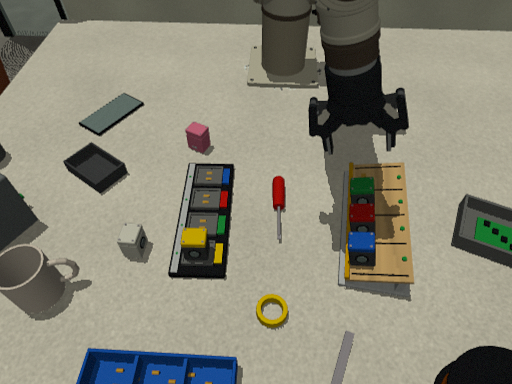

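Green (scene 362,185) stands flat in bay 2 at x≈-28.5, y≈21.5 mm, with red and blue unchanged. Last is yellow (scene 194,237), the only module left in the rack.

Call:
send_rows --increments '[[[-0.304,-0.578,-0.117,0.166,0.011,-0.099],[-0.304,-0.578,-0.117,0.166,0.011,-0.099],[-0.304,-0.578,-0.117,0.166,0.011,-0.099],[-0.304,-0.578,-0.117,0.166,0.011,-0.099],[-0.304,-0.578,-0.117,0.166,0.011,-0.099],[-0.304,-0.578,-0.117,0.166,0.011,-0.099],[-0.304,-0.578,-0.117,0.166,0.011,-0.099],[-0.304,-0.578,-0.117,0.166,0.011,-0.099]]]'

```text
clock: 29.22
eef_pos: [0.6131, -0.1197, 0.1738]
tool_rot: [-0.005, 1.0, 0.015, -0.0]
ft_force: [0.6, -0.3, -0.1]
grip_width: 0.0858
```

Call:
send_rows --increments '[[[-0.304,-0.578,-0.117,0.166,0.011,-0.099],[0,0,0,0,0,0],[0,0,0,0,0,0]]]'

```text
clock: 29.6
eef_pos: [0.628, -0.1474, 0.179]
tool_rot: [-0.013, 1.0, 0.001, -0.001]
ft_force: [0.6, -0.8, -0.4]
grip_width: 0.0857
```

Run:
```python
from h import *
st();wristcaps('w13')
s=rows([.6285,-.148,.039],Rflat(2),8)
```

```text
t 29.6 p [ 0.628  -0.1474  0.179 ] F [ 0.6 -0.8 -0.4] w 0.0857 j [-0.23  0.56  0.33  1.34  0.   -0.26]
yellow px [256. 199.] 1545 rect [ 628.6 -147.3] [34.2 41.3] 2.5
8 rows of [-0.002, -0.003, 0.351, 0.001, -0.001, -0.006]
```

View pics/w13.png

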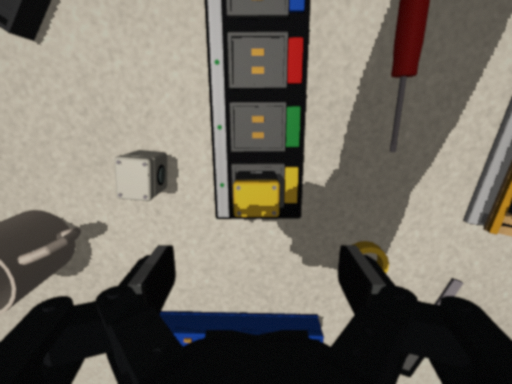

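Yellow (256,199), with its yellow tab, is the last module in the rack. The white look-alike at (140,177) stands apart and stays clear.

Call:
send_rows --increments '[[[-0.002,-0.002,0.35,0,0,-0.01],[-0.002,-0.002,0.35,0,0,-0.01],[-0.002,-0.002,0.35,0,0,-0.01],[-0.002,-0.002,0.35,0,0,-0.01],[-0.002,-0.002,0.35,0,0,-0.01],[-0.002,-0.002,0.35,0,0,-0.01],[-0.002,-0.002,0.35,0,0,0],[-0.002,-0.002,0.35,0,0,0]]]'

```text
clock: 30.65
eef_pos: [0.6296, -0.1487, 0.0392]
tool_rot: [-0.019, 1.0, 0.0, 0.0]
ft_force: [-0.8, 0.3, -0.0]
grip_width: 0.0855
```

Call:
send_rows --increments '[[[0,0,0,0,0,0],[0,0,0,0,0,0],[0,0,0,0,0,0],[0,0,0,0,0,0],[0,0,0,0,0,0],[0,0,0,0,0,0]]]' --grip 1

```text
clock: 31.4
eef_pos: [0.6304, -0.1489, 0.0414]
tool_rot: [-0.019, 1.0, 0.0, 0.001]
ft_force: [0.7, -0.8, 4.8]
grip_width: 0.041
```

Call:
send_rows --increments '[[[0,0,-0.4,0,0,0],[0,0,-0.4,0,0,0],[0,0,-0.4,0,0,0],[0,0,-0.4,0,0,0],[0,0,-0.4,0,0,0],[0,0,-0.4,0,0,0],[0,0,-0.4,0,0,0],[0,0,0,0,0,0]]]'

```text
clock: 32.4
eef_pos: [0.6304, -0.149, 0.1817]
tool_rot: [-0.019, 1.0, 0.0, 0.002]
ft_force: [-0.5, -0.2, 0.6]
grip_width: 0.0415
```

Run:
```python
from h import *
st()
s=rows(slope(-.094,.025,.11),Rs,10)
```

```text
t 32.4 p [ 0.6304 -0.149   0.1817] F [-0.5 -0.2  0.6] w 0.0415 j [-0.23  0.56  0.34  1.34  0.   -0.27]
10 rows of [0.393, 0.556, 0.143, -0.149, -0.011, 0.095]
```

Call:
send_rows --increments '[[[0.393,0.556,0.143,-0.149,-0.011,0.095],[0.393,0.556,0.143,-0.149,-0.011,0.095],[0.393,0.556,0.143,-0.149,-0.011,0.095],[0.393,0.556,0.143,-0.149,-0.011,0.095],[0.393,0.556,0.143,-0.149,-0.011,0.095],[0.393,0.556,0.143,-0.149,-0.011,0.095],[0.393,0.556,0.143,-0.149,-0.011,0.095],[0.393,0.556,0.143,-0.149,-0.011,0.095]]]'

```text
clock: 33.4
eef_pos: [0.4757, 0.0813, 0.1418]
tool_rot: [0.048, 0.993, 0.105, 0.005]
ft_force: [0.0, -0.4, -0.1]
grip_width: 0.0416
```

Call:
send_rows --increments '[[[0.393,0.556,0.143,-0.149,-0.011,0.095],[0.393,0.556,0.143,-0.149,-0.011,0.095],[0,0,0,0,0,0],[0,0,0,0,0,0]]]'

```text
clock: 33.9
eef_pos: [0.4442, 0.1414, 0.141]
tool_rot: [0.064, 0.989, 0.13, 0.007]
ft_force: [0.1, 0.2, -0.9]
grip_width: 0.0412
```

Run:
```python
from h import *
st();sl();rows(slope(-.094,.0235,.0245),Rs,6)
wslope('w14','yellow',.056+.11-.0225)
```

```text
t 33.9 p [0.4442 0.1414 0.141 ] F [ 0.1  0.2 -0.9] w 0.0412 j [ 0.15  0.19 -0.35  0.95  0.25  0.29]
slope frame [-95.   24.2 108.8] roterr deg [-0.1 -0.2  0. ]
6 rows of [-0.004, -0.002, 0.281, -0.001, -0.003, 0.0]
yellow px [256. 284.] 6511 capz 142.0 rect [-96.   24.1] [34.2 41.6] 0.1 tilt 1.4
```

View pics/w14.png

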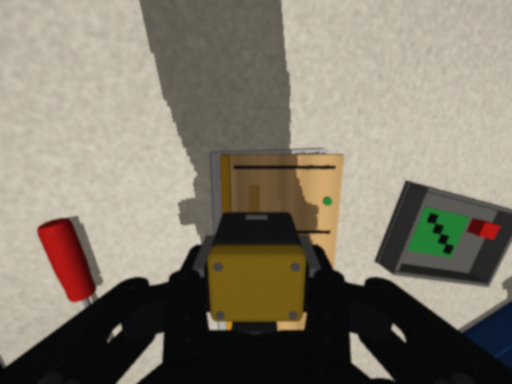

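The yellow module is above the nearest bay (lines at rows 166 and 231, dot at 327,201).

Call:
send_rows --increments '[[[-0.008,-0.004,0.281,0,0,0],[-0.008,-0.004,0.281,0,0,0],[-0.008,-0.004,0.281,0,0,0],[-0.008,-0.004,0.281,0,0,0],[-0.008,-0.004,0.281,0,0,0],[-0.008,-0.004,0.281,0,0,0],[0,0,0,0,0,0],[0,0,0,0,0,0]]]'

```text
clock: 34.95
eef_pos: [0.4492, 0.162, 0.0596]
tool_rot: [0.064, 0.989, 0.13, 0.007]
ft_force: [-0.0, 0.2, -1.1]
grip_width: 0.0416
```

Call:
send_rows --increments '[[[0,-0.01,0.035,0,0,0],[0,0,0.03,0,0,0],[0,0,0,0,0,0]]]'

```text
clock: 35.33
eef_pos: [0.4496, 0.1619, 0.058]
tool_rot: [0.064, 0.989, 0.13, 0.008]
ft_force: [-3.4, -3.8, 11.3]
grip_width: 0.0412
```

Run:
```python
from h import *
st();sl()
```

```text
t 35.33 p [0.4496 0.1619 0.058 ] F [-3.4 -3.8 11.3] w 0.0412 j [ 0.19  0.31 -0.45  0.72  0.25  0.33]
slope frame [-92.3  23.   23.2] roterr deg [-0.  -0.1 -0. ]
```

Call:
send_rows --increments '[[[0,-0.03,-0.025,0,0,0],[0,0,0,0,0,0]]]'

```text
clock: 35.58
eef_pos: [0.4494, 0.1606, 0.0577]
tool_rot: [0.064, 0.989, 0.13, 0.008]
ft_force: [-0.5, -0.9, 3.8]
grip_width: 0.0416
```

Call:
send_rows --increments '[[[0,0,0,0,0,0],[0,0,0,0,0,0],[0,0,0,0,0,0],[0,0,0,0,0,0],[0,0,0,0,0,0]]]' --grip 0

```text
clock: 36.2
eef_pos: [0.4491, 0.1605, 0.0574]
tool_rot: [0.064, 0.989, 0.13, 0.007]
ft_force: [-0.1, 0.8, -0.9]
grip_width: 0.0857
```

Call:
send_rows --increments '[[[0,0,-0.25,0,0,0],[0,0,-0.4,0,0,0],[0,0,-0.4,0,0,0],[0,0,-0.4,0,0,0],[0,0,-0.4,0,0,0],[0,0,-0.4,0,0,0],[0,0,-0.4,0,0,0],[0,0,0,0,0,0]]]'

```text
clock: 37.2
eef_pos: [0.4463, 0.1263, 0.1876]
tool_rot: [0.064, 0.989, 0.13, 0.01]
ft_force: [-0.3, -0.2, -0.8]
grip_width: 0.0854
```

Call:
send_rows --increments '[[[0.3,-0.6,-0.2,0,0,0],[0.3,-0.6,-0.2,0,0,0],[0.3,-0.6,-0.2,0,0,0],[0.3,-0.6,-0.2,0,0,0],[0,0,0,0,0,0],[0,0,0,0,0,0]]]'

```text
clock: 37.95
eef_pos: [0.3694, 0.0092, 0.193]
tool_rot: [0.064, 0.989, 0.13, 0.007]
ft_force: [0.6, 0.2, -0.4]
grip_width: 0.0854
```

Run:
```python
from h import *
st();sl()
import h
def f(c,T,col,h_=.056):
    P=cloud(dict(c,pose=T));q0=P-O
    z=q0@az;x=q0@ax;y=q0@ay
    m=(cmask(c['color'],col)&(abs(z-.056)<.006)&(abs(x)<.15)&(abs(y-.03)<.06))
    q=q0[m]
    if len(q)<60: print(col,'few',len(q));return
    r=cv2.minAreaRect((np.c_[q@ax,q@ay]*1000).astype(np.float32));U=np.linalg.eigh(np.cov(q[q@az>.053].T))[1][:,0];U*=np.sign(U[2])
    print(col,len(q),'capz',np.median(q@az).round(4),np.round(r[0],1),np.round(r[1],1),round(r[2],1),'tilt',np.degrees(np.arccos(U@az)).round(1))
for n in('top','scene'):
    c=camera(n);save(n+'15',c['color']);print(n)
    for col in('blue','red','green','yellow'):f(c,c['pose'],col)
```

```text
t 37.95 p [0.3694 0.0092 0.193 ] F [ 0.6  0.2 -0.4] w 0.0854 j [-0.18  0.02 -0.41  1.16  0.26 -0.06]
slope frame [-152.1  -98.4  195.4] roterr deg [-0.  -0.1 -0. ]
top
blue 242 capz 0.0557 [92.4 21.1] [38.8 33. ] 88.5 tilt 0.4
red 272 capz 0.0554 [32.4 21.2] [33.6 39.9] 0.1 tilt 0.5
green 225 capz 0.0559 [-29.3  20.4] [30.7 38.7] 7.4 tilt 1.4
yellow 295 capz 0.0558 [-64.9  19.9] [90.  41.8] 0.0 tilt 0.9
scene
blue 466 capz 0.0559 [95.2 20.8] [40.4 34.4] 89.1 tilt 0.6
red 395 capz 0.056 [35.4 20.7] [33.1 41.2] 0.7 tilt 1.0
green 307 capz 0.0558 [-27.   20.1] [33.7 40.8] 0.4 tilt 0.6
yellow 299 capz 0.0557 [-89.8  20.1] [41.2 34.8] 89.8 tilt 1.0
```

View pics/top15.png

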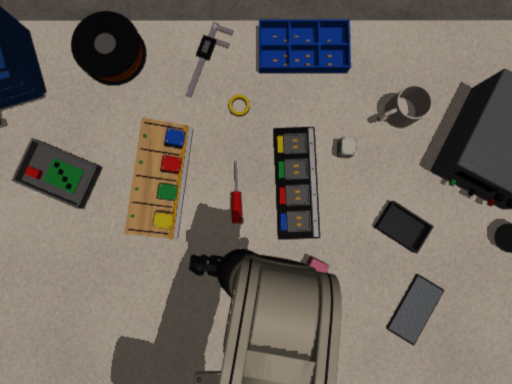

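View pics/scene15.png

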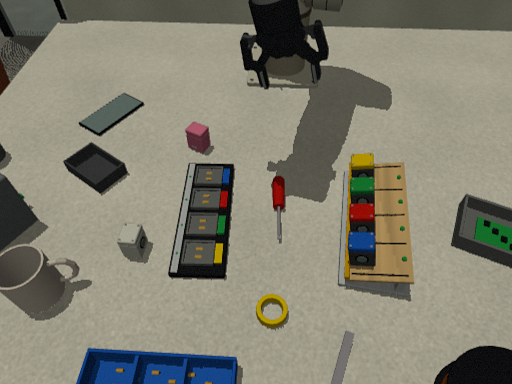

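All four stand in the test rack: blue (top 175,138), red (171,163), green (167,191) and yellow (163,219), against the cleat, one per bay. All cradles are empty and the arm is clear. Handing in.

Run:
```python
from h import *
print(job_done());st()
```

```text
the job is handed in; nothing more can be done
None
the job is handed in; nothing more can be done
```

I moved the four modules one at a time, in order blue, red, green, yellow (nearest to farthest). They now stand in the far, third, second and nearest bays of the test rack. I set each one flat on the slope, slid it a little toward the cleat and released it. I handed the job in at about 38 s with the arm clear; no verdict was reported.

Last checks from the top and scene cameras:

| Module | x of cap (top / scene camera), mm | Bay middle, mm |
|---|---|---|
| Blue | 92 / 95 | 93 |
| Red | 32 / 35 | 31 |
| Green | -29 / -27 | -31 |
| Yellow | no usable reading / -90 | -93 |

- **Against the cleat:** the cameras gave y about 20–21 mm for all four, where 21 mm is nominal for touching the cleat.
- **Flat and square:** cap tops read 55–56 mm above the bed, within 1.5° of flat. All modules were square within about 2°, except that the top camera gave green 7° against 0.4° from the scene camera, probably from a ragged mask.
- **Disagreements:** the two cameras differ by 2–3 mm in x. The top camera's outline of yellow was spoiled by stray pixels (its centre came out at -65 mm), so yellow rests on the scene camera and the picture.

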